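# Load the module test bed and hang its guard gate

## Task

Lay every power module on the bench fins up on the test bed, squarely along a contact plate of its own; those lying fins down have to be turned over. Then lift the guard gate out of its rest, hang it on the two pintles of the hinge post with both sockets fully down, and leave it shut along the side of the bed, with nothing else on the bench pushed out of place.

Things in the scene. Friction and masses are not known exactly. Their poses are not given: they have to be found in the camera images.
- module_a: Power module, block 110 x 44 x 24 mm, about 0.18 kg: flat black plate 7 mm thick with five lengthwise aluminium fins filling the rest. Origin at the centre of the flat black face; x along the length, y across the width, z from flat face to fins (fins down: origin 24 mm above the bench). Flush sides, can be pinched across the 44 mm anywhere; stands on any side, also on end. One may be absent.
- module_b: Power module, same as module_a.
- module_c: Power module, same as module_a.
- bed: Test bed, fixed: grey base 300 (x) x 150 (y) x 20 mm with three contact plates on top and a dark hinge post, 152 mm high, off its far right corner (20 x 24 mm, at x +170, y -95 mm). Origin at the centre of the base's underside, z up. The shut gate stands along the -y side, its plane at y = -95 mm; a rubber stop there (x -70, 26 mm high) keeps it from swinging further in.
- plate0 (a point): Centre of the top of the contact plate nearest the robot: 50 mm (bed x) x 116 mm (bed y), 4 mm above the base, 24 mm above the bench. A module lies with its length along bed y. The plates are 78 mm apart along bed x. Any module may go on any plate, one per plate.
- plate1 (a point): Same, middle plate.
- plate2 (a point): Same, far plate.
- seat_low (a point): Foot of the lower pintle: upright steel pin, 10 mm diameter, 22 mm tall, its top 9 mm tapering to 4 mm, on an 8 mm thick bracket that reaches from the post towards the bed's -x. The point is on the pin's axis on top of the bracket, 40 mm above the bench, where the underside of a socket comes to rest.
- seat_high (a point): Foot of the upper pintle, same pin and bracket, straight above the lower one by 86 mm. The lower socket cannot pass the upper bracket from above: bring the sockets in from the side, just above the pins, then lower.
- gate: Lift-off guard gate, about 0.35 kg: upright leaf, aluminium frame with clear pane, two steel sockets on one end. Origin on the socket axis, level with the leaf's lower edge; x from leaf to sockets (leaf: x -213 to -13, y -6 to 6, z 0 to 140 mm), z up. Hung and shut, its axes are parallel to the bed's and its lower edge is 24 mm up. Pinch the top rail (28 mm deep, 12 mm thick) near x -110, its middle.
- socket_low (a point): Centre of the underside of the gate's lower socket: a 26 x 26 x 24 mm block with an upright through hole of 13 mm, chamfered, 16 mm above the leaf's lower edge.
- socket_high (a point): Same for the upper socket, 86 mm above the lower one.
- gate_edge (a point): Middle of the free end of the leaf (the end without sockets), 213 mm from the socket axis.
- rest: Wooden rest, fixed: 130 (x) x 80 (y) mm, 40 mm high, slot along x, 16 mm wide, floor 10 mm above the bench, in which the gate stands upright at the start, leaf centred on the slot; origin at the centre of its underside.
- screwdriver: Bystander: screwdriver lying on the bench near the rest, on the bed's side, along its x, about 200 mm long, under 35 mm high.
- spool: Bystander: steel ring spool, 64 mm diameter, 30 mm high, origin at the centre of its underside.
- bottle: Bystander: white bottle, 56 mm diameter, 150 mm high.
- pen_cup: Bystander: black cup, 80 mm diameter, 100 mm high.
- carton: Bystander: cardboard carton 100 x 140 x 50 mm.
- meter: Bystander: grey hand-held meter 85 x 170 x 36 mm, lying flat.
Not all that is in view belongs to the job. What is shaped like the module_c but blue or orange is not meant.

How it is judged (in metres and radians):
On the way, in this order (a step that is already met when the one before it is completed fails the run):
1. every module present lies fins up on a contact plate of its own (angle between each of module_a, module_b, module_c's own z axis and vertical below 0.12 rad and ((horizontal distance between module_a and plate0 below 0.01 m and angle between the x axis of module_a and the y axis of bed, either way round below 0.15 rad and z of module_a in the frame of plate0 between -0.004 and 0.006 m) or (horizontal distance between module_a and plate1 below 0.01 m and angle between the x axis of module_a and the y axis of bed, either way round below 0.15 rad and z of module_a in the frame of plate1 between -0.004 and 0.006 m) or (horizontal distance between module_a and plate2 below 0.01 m and angle between the x axis of module_a and the y axis of bed, either way round below 0.15 rad and z of module_a in the frame of plate2 between -0.004 and 0.006 m)) and ((horizontal distance between module_b and plate0 below 0.01 m and angle between the x axis of module_b and the y axis of bed, either way round below 0.15 rad and z of module_b in the frame of plate0 between -0.004 and 0.006 m) or (horizontal distance between module_b and plate1 below 0.01 m and angle between the x axis of module_b and the y axis of bed, either way round below 0.15 rad and z of module_b in the frame of plate1 between -0.004 and 0.006 m) or (horizontal distance between module_b and plate2 below 0.01 m and angle between the x axis of module_b and the y axis of bed, either way round below 0.15 rad and z of module_b in the frame of plate2 between -0.004 and 0.006 m)) and ((horizontal distance between module_c and plate0 below 0.01 m and angle between the x axis of module_c and the y axis of bed, either way round below 0.15 rad and z of module_c in the frame of plate0 between -0.004 and 0.006 m) or (horizontal distance between module_c and plate1 below 0.01 m and angle between the x axis of module_c and the y axis of bed, either way round below 0.15 rad and z of module_c in the frame of plate1 between -0.004 and 0.006 m) or (horizontal distance between module_c and plate2 below 0.01 m and angle between the x axis of module_c and the y axis of bed, either way round below 0.15 rad and z of module_c in the frame of plate2 between -0.004 and 0.006 m))), for 0.2 s.
2. the gate hangs fully down on both pintles and is shut (distance between socket_low and seat_low below 0.005 m and distance between socket_high and seat_high below 0.005 m and y of gate_edge in the frame of bed between -0.122 and -0.07 m and x of gate_edge in the frame of bed below 0 m), for 0.2 s.
At the end, for the whole second after the job is handed in: Every module present lies on a contact plate, fins up (within 7 degrees), centred within 10 mm and along the plate within 8 degrees; the undersides of both gate sockets are within 5 mm of the pintle feet; the gate's free end is within 27 mm of the shut line; all at rest (all of step 1 and all of step 2 and linear speed of each of gate, module_a, module_b, module_c below 0.03 m/s); the robot touches nothing.
It fails at once if a bystander is pushed more than 4 cm (distance of any of screwdriver, spool, bottle, pen_cup, carton, meter from where it was at the start of the episode above 0.04 m).
Of module_a, module_b, module_c only 2 to 3 are there at a start; the rules pass over those that are not, and their reading is None.
At some moment in a run one of module_a, module_b, module_c may be knocked a few centimetres aside while the robot is not near it.
It also fails if it takes over 210 s, if anything falls off the work surface, if the arm or the gripper's body presses on something with over 40 N, if the wrist force passes 120 N, or if a joint passes its speed limit or range.

## Robot

A 6-joint arm with a two-finger parallel gripper is mounted at the origin on the work surface. World frame = base frame: x ahead of the robot, y to its left, z up, the work surface at z = 0. Lengths are in m, angles in degrees, forces in N, time in s.
With the tool pointing down it reaches from about 0.275 to 0.825 m from the base axis. Payload 5.2 kg.
Tool frame: the origin (TCP) lies at the very end of the fingers, on their centre line; the grasp point (between the pads) lies 19 mm behind it; z points along the fingers, y is the line along which they close (so a half turn about z gives the same grasp; the last joint's range is limited). The gripper opens to 93 mm and grips with 3 to 60 N. Pads are 15 mm wide; open, the fingers measure 128 mm over their backs; the gripper's body (75 mm by 188 mm) begins 65 mm behind the grasp point.
Start: joints at [-74.874, 14.817, 87.949, -0, 77.235, -11.62], TCP at [0.248, -0.491, 0.219] pointing down, gripper open.
Joint ranges: [-179.93, 179.93], [-52.35, 119.4], [10.71, 147.94], [-69.91, 249.91], [12.55, 155.21], [-178.61, 178.61]. Speed limits (degrees/s): [147.25, 147.25, 180, 180, 180, 180].

## Interface

Orientations are given as [roll, pitch, yaw] about the fixed x, y, z axes, in that order (R = Rz(yaw) Ry(pitch) Rx(roll)).
In Python, from workcell import robot gives the robot as it stands.
- The arm moves only by the tool play_rows, never from a script. Its arguments are lists of equal length, an entry for each row: "fingers": the gripper command: -1 is shut, 1 is fully open, values between are in proportion; "linear": the shift along the world's x, y, z in units of 40 mm (1.0 is 40 mm), a list of three; "twist": the turn about the world's z in units of 8 degrees (1.0 is 8 degrees). A call has 1 to 5 rows; each row shifts and turns the commanded pose from where the row before left it; what a row does not reach is not made up. A row lasts 1/10 s, in which the tool goes at most 50 mm and 8.59 degrees, less where a joint would pass 70% of its speed; a pose out of reach is approached as far as the arm can. A call is refused whole if a number of a shift passes 1 or a number of a turn 1, either way. A call with a gripper value outside its range is refused whole. The fingers move at their own pace and stop on an object; the grip force is fixed at half the most. Time passes only in rows, so rows that do not move let the fingers close. It gives the time, the measured TCP pose, the force, the opening and the grip force at its end, in the units of the state.
- robot.read_state(): the state, without advancing time (a new reading comes with each control period).
- robot.get_image(name): name is "scene" or "side" or "wrist"; returns the picture (400x640x3 uint8, red, green, blue); there is no depth.
- robot.calibration(name): a dict with "fov_y" (degrees; the focal length in pixels is half the picture's height over the tangent of half this angle, whatever the lens; pixels are square), "cx", "cy" (the principal point, pixels), "extrinsics" (4x4, takes a point from camera to world coordinates); the wrist camera has in their place "tool_from_camera" (4x4, takes a point from camera to tool coordinates, whose origin is the TCP and whose axes are the flange's). Camera axes: x right, y up, looking along -z (the intrinsics and any distortion apply to the point x, -y, -z); pixel columns grow to the right and rows downward; lengths in m; the calibration is good to about 2 mm. The wrist camera is an equidistant fisheye: a pixel r from the principal point sees the ray r / f radians off the axis. A picture is of the moment at which its call begins: read the wrist's pose just before it. calibration takes no time and is no camera call.
- robot.hand_in(): hands the job in; it is judged then, once.
The state is a dict: "time": time; "joints": joint angles; "qd": joint speeds; "joint_efforts": joint torques, N m; "eef_pos": TCP position; "tcp_rot": TCP orientation; "wrist_force": force on the tool from outside, world axes, zero at the start; "ft_torque": the same for the moment, N m; "opening": finger opening in m; "grasp_force": force on a finger pad.
Only numpy, scipy, OpenCV 4.12 (cv2) and the standard library are available. Lean on these libraries where they do the work, as an engineer would, in place of code of your own. Each camera call takes 0.05 s, during which the arm holds its last target. There are 200 camera calls.

## Working session

There is one attempt and no reset: what is moved stays moved. The work goes in short steps, Python scripts to look and compute and a tool call to move; the robot and the scene stay as the last step left them, time stands still between calls to the robot, and variables do not carry over. Pictures are saved under pics/ and viewed, at most 14 in all, crops included, and the job is handed in when it is done.

Besides the shell and the picture viewer there is one more tool, called after "Call:" by a JSON object that holds its "name" and its "arguments". play_rows: Moves the arm, as the interface text tells. Its arguments: {"type":"object","properties":{"fingers":{"type":"array","items":{"type":"number"}},"linear":{"type":"array","items":{"type":"array","items":{"type":"number"}}},"twist":{"type":"array","items":{"type":"number"}}},"required":["fingers","linear","twist"]}

```bash
mkdir -p pics; ls; cat > h.py <<'E'
import numpy as np, cv2
from workcell import robot
from scipy.spatial.transform import Rotation as R
def cal(n):
    c=robot.calibration(n); f=200/np.tan(np.radians(c['fov_y'])/2); return c,f
def ray(n,u,v,st=None):
    c,f=cal(n); x=(u-c['cx']); y=(v-c['cy'])
    if n=='wrist':
        r=np.hypot(x,y); t=r/f; d=np.array([x/r*np.sin(t),-y/r*np.sin(t),-np.cos(t)])
        T=np.eye(4); T[:3,:3]=R.from_euler('xyz',st['tcp_rot'],degrees=True).as_matrix(); T[:3,3]=st['eef_pos']
        M=T@np.array(c['tool_from_camera'])
    else:
        d=np.array([x/f,-y/f,-1]); M=np.array(c['extrinsics'])
    return M[:3,3],M[:3,:3]@d
def at(n,u,v,z,st=None):
    o,d=ray(n,u,v,st); return np.round((o+d*(z-o[2])/d[2])[:3],4)
def tri(n1,p1,n2,p2):
    o1,d1=ray(n1,*p1);o2,d2=ray(n2,*p2)
    s=np.linalg.lstsq(np.c_[d1,-d2],o2-o1,rcond=None)[0]
    a,b=o1+d1*s[0],o2+d2*s[1]; return (a+b)/2,np.linalg.norm(a-b)
def proj(n,P,st=None):
    c,f=cal(n)
    M=np.array(c['extrinsics']); p=np.linalg.inv(M)@np.r_[P,1]
    return c['cx']+f*p[0]/-p[2], c['cy']-f*p[1]/-p[2]
def save(n,name):
    st=robot.read_state(); im=robot.get_image(n); cv2.imwrite(f'pics/{name}.png',im[:,:,::-1]); return st,im
E
python3 - <<'E'
from h import *
for n in('scene','side','wrist'):
    st,_=save(n,n+'0'); print(n,robot.calibration(n))
print(st)
a=cv2.imread('pics/scene0.png');b=cv2.imread('pics/side0.png')
E
```

```text
pics
scene {'fov_y': 54.69520018117873, 'cx': 310.84825577887443, 'cy': 209.55893426174777, 'extrinsics': array([[-0.11176228, -0.82941521,  0.54733865,  1.12100501],
       [ 0.99366788, -0.08687549,  0.07125156,  0.13762194],
       [-0.01154682,  0.55183607,  0.83387266,  1.03062075],
       [ 0.        ,  0.        ,  0.        ,  1.        ]])}
side {'fov_y': 50.392299762119116, 'cx': 319.7239728014561, 'cy': 194.79173442068415, 'extrinsics': array([[-9.97966581e-01,  3.07753333e-02, -5.58173947e-02,
         4.52113935e-01],
       [-6.37391217e-02, -4.84107312e-01,  8.72684040e-01,
         1.17834772e+00],
       [-1.64466726e-04,  8.74467260e-01,  4.85084512e-01,
         7.23719155e-01],
       [ 0.00000000e+00,  0.00000000e+00,  0.00000000e+00,
         1.00000000e+00]])}
wrist {'fov_y': 65.70646984690485, 'cx': 319.11973996488763, 'cy': 202.82588082843336, 'tool_from_camera': array([[ 4.81383571e-04,  9.62869581e-01,  2.69966551e-01,
         7.48091935e-02],
       [ 9.99999864e-01, -5.18161632e-04,  6.49657060e-05,
        -2.01336162e-05],
       [ 2.02439811e-04,  2.69966483e-01, -9.62869699e-01,
        -1.65097843e-01],
       [ 0.00000000e+00,  0.00000000e+00,  0.00000000e+00,
         1.00000000e+00]])}
{'time': 0.1, 'joints': array([-7.48732815e+01,  1.48554109e+01,  8.80020486e+01,  2.27881750e-03,
        7.72347565e+01, -1.16202815e+01]), 'qd': array([ 0.05527012, -0.18987213, -0.19539229, -0.05526862,  0.02018417,
       -0.03221528]), 'joint_efforts': array([ 2.00521972e-03, -4.38212085e+01, -2.84640169e+01,  7.19970628e-02,
        3.61773907e-02, -7.10111522e-05]), 'eef_pos': array([ 0.24743208, -0.49067746,  0.21791709]), 'tcp_rot': array([-1.79910122e+02, -2.07507073e-02,  2.67464783e+01]), 'wrist_force': array([-0.13391732, -0.08147542,  0.2787533 ]), 'ft_torque': array([ 0.00827855,  0.03294661, -0.00173399]), 'grasp_force': 0.0, 'opening': 0.09308663164937461}
```

View pics/scene0.png

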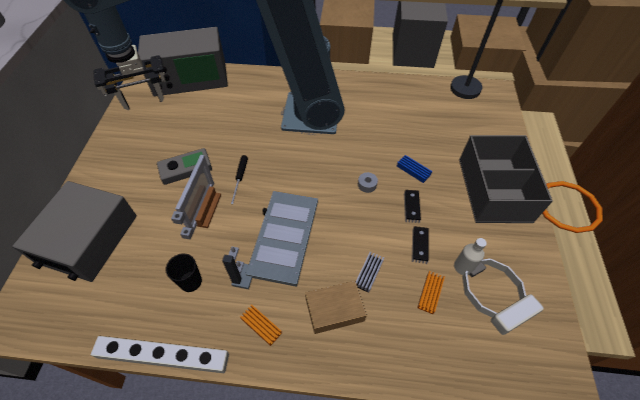

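View pics/side0.png

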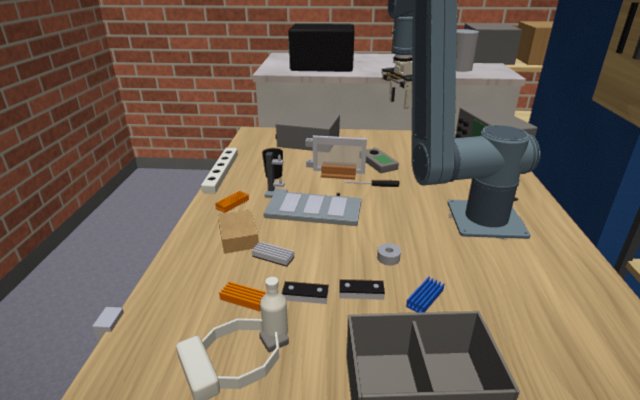

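Scene view: robot at the top, +y to the right. The module candidates are black fins-down at (412,205) and (421,244), and silver fins-up at (370,271). The decoys are blue at (414,168) and orange at (431,292) and (261,325). The bed is at (283,237) with its post at (235,265). The gate stands in the rest at (195,200), sockets towards +x.

```bash
python3 - <<'E'
import cv2
a=cv2.imread('pics/scene0.png')
cv2.imwrite('pics/c1.png',cv2.resize(a[150:300,340:540],None,fx=4,fy=4,interpolation=cv2.INTER_CUBIC))
cv2.imwrite('pics/c2.png',cv2.resize(a[150:300,150:350],None,fx=4,fy=4,interpolation=cv2.INTER_CUBIC))
E
```

```text
(no output)
```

View pics/c1.png

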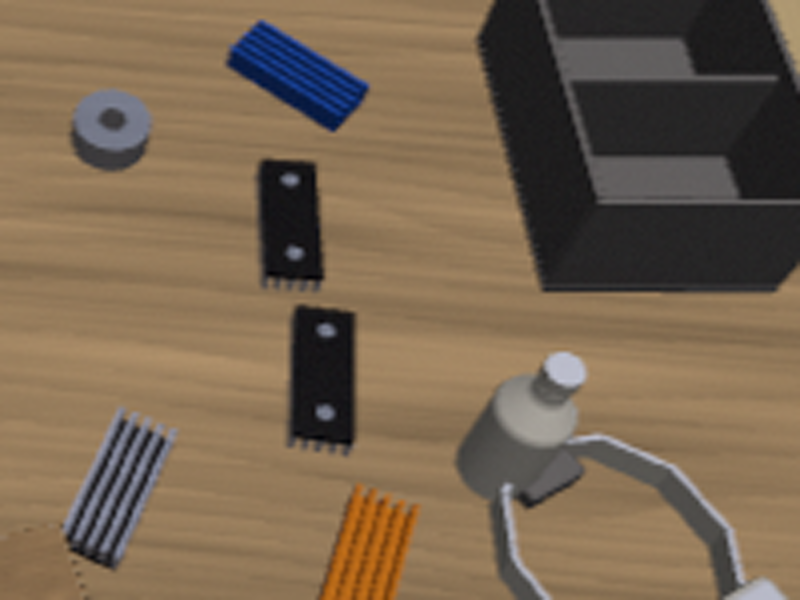

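View pics/c2.png

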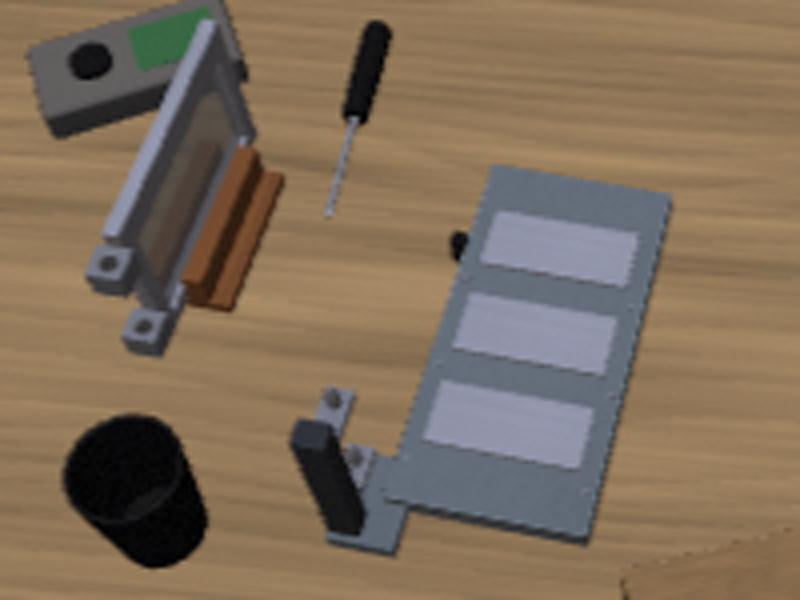

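```bash
cat > m.py <<'E'
from h import *
def quad(name,pts,z,ox,oy,s=4):
    P=np.array([at('scene',ox+u/s,oy+v/s,z) for u,v in pts])
    L=P[[3,2]].mean(0)-P[[0,1]].mean(0); W=P[[1,2]].mean(0)-P[[0,3]].mean(0)
    print(name,P[:,:2].mean(0).round(4),'L',np.linalg.norm(L).round(3),'W',np.linalg.norm(W).round(3),'yawL',np.degrees(np.arctan2(L[1],L[0])).round(1),'yawW',np.degrees(np.arctan2(W[1],W[0])).round(1))
E
python3 - <<'E'
from m import *
quad('A',[(262,160),(316,162),(322,278),(264,276)],.024,340,150)
quad('B',[(296,307),(355,312),(353,445),(291,440)],.024,340,150)
quad('C',[(120,410),(175,432),(115,550),(67,525)],.024,340,150)
o=(150,150)
quad('p0',[(500,212),(638,236),(628,286),(482,260)],.024,*o)
quad('p1',[(472,292),(617,318),(606,373),(455,347)],.024,*o)
quad('p2',[(443,380),(594,408),(580,468),(425,438)],.024,*o)
quad('base',[(493,165),(671,196),(587,540),(400,500)],.020,*o)
f=lambda n,u,v,z:print(n,at('scene',150+u/4,150+v/4,z))
f('pinhi tip',332,392,.148);f('pinlo tip',357,452,.062)
f('sockhi',109,263,.136);f('socklo',144,325,.050)
f('rail free',206,20,.150);f('rail sock',115,236,.150)
f('spool top',111,115,.03);
print('bottle',at('scene',470,270,0),'cup',at('scene',189,285,0),'carton',at('scene',335,305,.05))
print('screw',at('scene',245,160,.01),at('scene',232,203,.01))
E
```

```text
A [0.4076 0.3674] L 0.111 W 0.043 yawL -0.2 yawW 93.4
B [0.5456 0.3868] L 0.112 W 0.044 yawL -3.8 yawW 90.6
C [0.6446 0.2404] L 0.101 W 0.039 yawL -21.5 yawW 68.9
p0 [ 0.4761 -0.0106] L 0.046 W 0.114 yawL -5.5 yawW 84.2
p1 [ 0.5526 -0.0183] L 0.048 W 0.114 yawL -4.0 yawW 84.7
p2 [ 0.6298 -0.0264] L 0.048 W 0.115 yawL -4.8 yawW 84.3
base [ 0.5555 -0.0159] L 0.297 W 0.142 yawL -4.4 yawW 83.7
pinhi tip [ 0.6805 -0.1239  0.148 ]
pinlo tip [ 0.6815 -0.1218  0.062 ]
sockhi [ 0.5925 -0.3031  0.136 ]
socklo [ 0.5918 -0.3033  0.05  ]
rail free [ 0.3808 -0.2888  0.15  ]
rail sock [ 0.579  -0.2987  0.15  ]
spool top [ 0.389  -0.3973  0.03  ]
bottle [0.6043 0.5291 0.    ] cup [ 0.7361 -0.2661  0.    ] carton [0.7679 0.15   0.05  ]
screw [ 0.2701 -0.1997  0.01  ] [ 0.4524 -0.2042  0.01  ]
```

```bash
python3 - <<'E'
from m import *
# side view: tray far-left top corner (350,318), bottom? 
for n,p in (('botcorner',(476,222)),('bot2',(535,222))): print(n,at('scene',*p,0))
for z in(.05,.08,.1): print(z,[at('scene',u,v,z) for u,v in((460,160),(472,137),(489,200),(535,200))])
print(tri('scene',(472,137),'side',(495,315)), tri('scene',(489,200),'side',(360,398)),tri('scene',(460,160),'side',(495,315)))
E
```

```text
botcorner [0.4371 0.5659 0.    ]
bot2 [0.418 0.747 0.   ]
0.05 [array([0.2309, 0.522 , 0.05  ]), array([0.1212, 0.5732, 0.05  ]), array([0.3853, 0.5942, 0.05  ]), array([0.3708, 0.7336, 0.05  ])]
0.08 [array([0.2581, 0.5102, 0.08  ]), array([0.1518, 0.5599, 0.08  ]), array([0.4078, 0.5802, 0.08  ]), array([0.3938, 0.7154, 0.08  ])]
0.1 [array([0.2763, 0.5024, 0.1   ]), array([0.1722, 0.551 , 0.1   ]), array([0.4229, 0.5709, 0.1   ]), array([0.4091, 0.7032, 0.1   ])]
(array([0.15942782, 0.54854927, 0.10622483]), np.float64(0.027739614113037835)) (array([ 0.38075408,  0.63008139, -0.00576345]), np.float64(0.06870003942914102)) (array([0.17005875, 0.52172583, 0.05306565]), np.float64(0.09678399829790175))
```

Call:
{"name": "play_rows", "arguments": {"fingers": [1,1,1,1,1], "linear": [[0.5,1,0.5],[0.5,1,0.5],[0.5,1,0.5],[0.5,1,0.5],[0.5,1,0]], "twist": [-1,-1,-1,-1,-1]}}

```text
time: 0.65
eef_pos: [0.3482, -0.2917, 0.3013]
tcp_rot: [179.8, -0.2, -13.4]
wrist_force: [0.7, -0.6, -0.6]
opening: 0.0928
grasp_force: 0.0
```

Call:
{"name": "play_rows", "arguments": {"fingers": [1,1,1,1,1], "linear": [[0.5,1,0],[0.5,1,0],[0.5,1,0],[0.5,1,0],[0.5,1,0]], "twist": [-1,0,0,0,0]}}

```text
time: 1.15
eef_pos: [0.4464, -0.0927, 0.2986]
tcp_rot: [180.0, -0.0, -20.6]
wrist_force: [0.6, -0.6, 0.2]
opening: 0.0929
grasp_force: 0.0
```

Call:
{"name": "play_rows", "arguments": {"fingers": [0.6,0.6,0.6,0.6,0.6], "linear": [[0.5,1,0],[0.5,1,0],[0.5,1,-0.5],[0.5,1,-0.5],[0.5,1,-0.5]], "twist": [0,0,0,0,0]}}

```text
time: 1.65
eef_pos: [0.5465, 0.1074, 0.2379]
tcp_rot: [180.0, -0.0, -20.6]
wrist_force: [0.6, -0.5, 0.4]
opening: 0.0742
grasp_force: 0.0
```

Call:
{"name": "play_rows", "arguments": {"fingers": [0.6,0.6,0.6,0.6], "linear": [[0.6,1,-0.5],[0.6,1,-0.5],[0.6,1,-0.5],[0.6,0.3,0]], "twist": [0,0,0,0]}}

```text
time: 2.05
eef_pos: [0.6389, 0.2397, 0.1751]
tcp_rot: [179.9, 0.4, -20.4]
wrist_force: [0.0, -0.2, 0.3]
opening: 0.0743
grasp_force: 0.0
```

```bash
python3 - <<'E'
from m import *
st,_=save('wrist','w1'); print(st['eef_pos'],st['tcp_rot'],st['time']); np.save('w1.npy',np.r_[st['eef_pos'],st['tcp_rot']])
E
```

```text
[0.63893205 0.23974321 0.17509556] [179.86683694   0.3808162  -20.37307198] 2.05
```

View pics/w1.png

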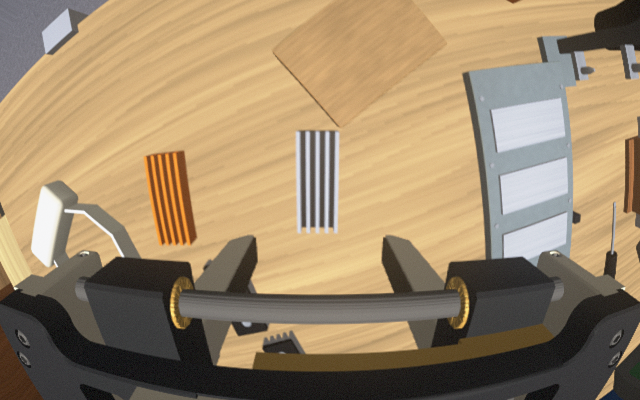

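Wrist view: silver module C spans (297..338, 130..233), aligned with the image. The orange decoy is at (170,198) and the carton tip at (340,126), just beyond C.

```bash
python3 - <<'E'
from m import *
v=np.load('w1.npy'); st=dict(eef_pos=v[:3],tcp_rot=v[3:])
P=np.array([at('wrist',u,w,.024,st) for u,w in((296,130),(339,130),(338,233),(297,233))]);print(P,P.mean(0))
print(robot.read_state()['eef_pos'],robot.read_state()['tcp_rot'], at('wrist',340,126,.05,st))
E
```

```text
[[0.7049 0.2398 0.024 ]
 [0.6897 0.199  0.024 ]
 [0.5853 0.2371 0.024 ]
 [0.601  0.2793 0.024 ]] [0.645225 0.2388   0.024   ]
[0.64312139 0.23958933 0.17598404] [ 1.79999097e+02  1.29539311e-01 -2.04133277e+01] [0.6946 0.198  0.05  ]
```

Call:
{"name": "play_rows", "arguments": {"fingers": [0.6,0.6,0.6,0.6,0.6], "linear": [[0.05,0,-1],[0,0,-1],[0,0,-1],[0,0,-0.8],[0,0,-0.4]], "twist": [0,0,0,0,0]}}

```text
time: 2.6
eef_pos: [0.6405, 0.2348, 0.0079]
tcp_rot: [179.8, 0.3, -20.6]
wrist_force: [-1.0, 0.8, 1.1]
opening: 0.0739
grasp_force: 0.0
```

Call:
{"name": "play_rows", "arguments": {"fingers": [-1,-1,-1,-1,-1], "linear": [[0,0,0],[0,0,0],[0,0,0],[0,0,0],[0,0,0]], "twist": [0,0,0,0,0]}}

```text
time: 3.1
eef_pos: [0.6446, 0.2363, 0.0139]
tcp_rot: [-179.8, -0.2, -20.6]
wrist_force: [0.3, 1.0, 5.7]
opening: 0.044
grasp_force: 30.0
```

Call:
{"name": "play_rows", "arguments": {"fingers": [-1,-1,-1,-1,-1], "linear": [[0,0,0],[0,0,0.5],[0,0,1],[0,0,1],[0,0,1]], "twist": [0,0,0,1,1]}}

```text
time: 3.6
eef_pos: [0.6423, 0.2354, 0.1527]
tcp_rot: [180.0, 0.1, -4.3]
wrist_force: [0.6, 0.9, -1.4]
opening: 0.0435
grasp_force: 30.0
```

Call:
{"name": "play_rows", "arguments": {"fingers": [-1,-1,-1,-1,-1], "linear": [[0,-0.6,0],[0,-0.6,0],[0,-0.6,0],[0,-0.6,0],[0,-0.6,0]], "twist": [1,1,1,1,1]}}

```text
time: 4.1
eef_pos: [0.6424, 0.1147, 0.1515]
tcp_rot: [-180.0, 0.0, 35.8]
wrist_force: [-0.8, -0.7, -2.5]
opening: 0.0435
grasp_force: 30.0
```

Call:
{"name": "play_rows", "arguments": {"fingers": [-1,-1,-1,-1,-1], "linear": [[-0.1,-0.7,0],[-0.1,-0.7,0],[-0.1,-0.7,0],[0,-0.7,0],[0,-0.7,0]], "twist": [1,1,1,1,1]}}

```text
time: 4.6
eef_pos: [0.6303, -0.0254, 0.1515]
tcp_rot: [-180.0, 0.0, 75.7]
wrist_force: [0.5, 0.2, -2.4]
opening: 0.0436
grasp_force: 30.0
```

Call:
{"name": "play_rows", "arguments": {"fingers": [-1,-1,-1], "linear": [[0,0,0],[0,0,0],[0,0,0]], "twist": [1,0,0]}}

```text
time: 4.9
eef_pos: [0.6306, -0.0241, 0.1515]
tcp_rot: [-180.0, -0.0, 83.2]
wrist_force: [-0.1, 0.3, -2.0]
opening: 0.0435
grasp_force: 30.0
```

Call:
{"name": "play_rows", "arguments": {"fingers": [-1,-1,-1,-1,-1], "linear": [[0,-0.05,-1],[0,0,-1],[0,0,-0.5],[0,0,-0.3],[0,0,0]], "twist": [0.1,0,0,0,0]}}

```text
time: 5.4
eef_pos: [0.6303, -0.0255, 0.0386]
tcp_rot: [-179.9, -0.0, 84.2]
wrist_force: [0.3, -0.5, -1.7]
opening: 0.0437
grasp_force: 30.0
```

Call:
{"name": "play_rows", "arguments": {"fingers": [-1,0.4,0.4,0.4,0.4], "linear": [[0,0,0],[0,0,0],[0,0,0],[0,0,1],[0,0,1]], "twist": [0,0,0,0,0]}}

```text
time: 5.9
eef_pos: [0.6302, -0.0262, 0.1199]
tcp_rot: [-179.9, -0.0, 84.2]
wrist_force: [0.2, -0.9, -0.2]
opening: 0.0647
grasp_force: 0.0
```

Call:
{"name": "play_rows", "arguments": {"fingers": [0.4,0.4,0.4,0.4,0.4], "linear": [[-0.5,1,1],[-0.5,1,0],[-0.5,1,0],[-0.5,1,0],[-0.5,1,0]], "twist": [-1,-1,-1,-1,-1]}}

```text
time: 6.4
eef_pos: [0.5339, 0.1683, 0.1541]
tcp_rot: [179.9, -0.1, 43.8]
wrist_force: [0.7, -0.1, -0.6]
opening: 0.0647
grasp_force: 0.0
```

```bash
python3 - <<'E'
from m import *
_,a=save('scene','s1'); a=a[:,:,::-1]
l=cv2.resize(a[190:280,240:340],None,fx=4,fy=4,interpolation=cv2.INTER_CUBIC);r=cv2.resize(a[170:270,380:480],None,fx=4,fy=4,interpolation=cv2.INTER_CUBIC)[:360]
cv2.imwrite('pics/s1c.png',np.hstack([l,r]))
E
```

```text
(no output)
```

View pics/s1c.png

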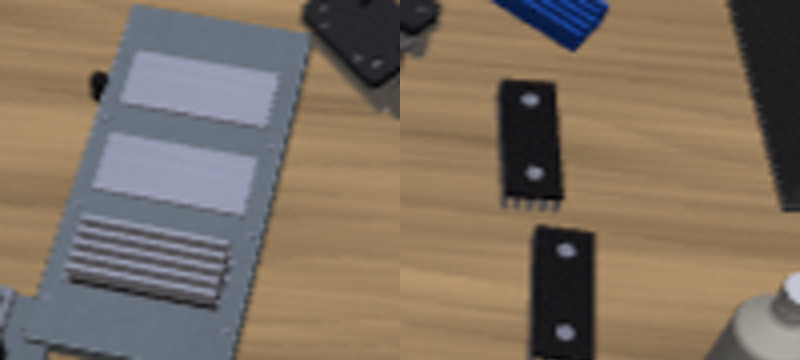

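Module C lies squarely on plate 2, with its fins at (148,260) in the left half of the crop. A and B are unmoved. Next I'll grip A by its -x end and try to let it droop.

Call:
{"name": "play_rows", "arguments": {"fingers": [0.4,0.4,0.4,0.4,0.4], "linear": [[-0.85,1,0],[-0.85,1,0],[-0.85,1,0],[-0.85,1,0],[-0.85,0.9,0]], "twist": [-1,-1,-1,-1,-1]}}

```text
time: 6.95
eef_pos: [0.3765, 0.3503, 0.1539]
tcp_rot: [-179.9, -0.1, 5.4]
wrist_force: [-0.2, -0.1, -0.3]
opening: 0.0648
grasp_force: 0.0
```

Call:
{"name": "play_rows", "arguments": {"fingers": [0.4,0.4,0.4], "linear": [[0,0,0],[0,0,0],[0,0,0]], "twist": [-0.5,0,0]}}

```text
time: 7.25
eef_pos: [0.3777, 0.3488, 0.1535]
tcp_rot: [-180.0, -0.1, 1.8]
wrist_force: [0.1, 0.8, -0.3]
opening: 0.0652
grasp_force: 0.0
```

Call:
{"name": "play_rows", "arguments": {"fingers": [0.4,0.4,0.4,0.4,0.4], "linear": [[-0.45,0.45,0],[0,0,-1],[0,0,-1],[0,0,-1],[0,0,-0.5]], "twist": [-0.2,0,0,0,0]}}

```text
time: 7.75
eef_pos: [0.3587, 0.3647, 0.0101]
tcp_rot: [179.9, 0.2, 0.1]
wrist_force: [-0.8, 0.4, -0.4]
opening: 0.0648
grasp_force: 0.0
```

Call:
{"name": "play_rows", "arguments": {"fingers": [0.4,-1,-1,-1,-1], "linear": [[0,0,0],[0,0,0],[0,0,0],[0,0,0],[0,0,0]], "twist": [0,0,0,0,0]}}

```text
time: 8.25
eef_pos: [0.3604, 0.3673, 0.0144]
tcp_rot: [-179.9, -0.2, 0.1]
wrist_force: [0.8, -1.8, 3.8]
opening: 0.0438
grasp_force: 30.0
```

Call:
{"name": "play_rows", "arguments": {"fingers": [-1,-1,-1,-1,-1], "linear": [[0,0,0.3],[0,0,0.7],[0,0,1],[0,0,1],[0,0,0.5]], "twist": [0,0,0,0,0]}}

```text
time: 8.75
eef_pos: [0.36, 0.3677, 0.1573]
tcp_rot: [-179.8, -0.3, 0.1]
wrist_force: [0.3, -0.1, -0.7]
opening: 0.0435
grasp_force: 30.0
```

```bash
python3 - <<'E'
from m import *
_,a=save('scene','s2');_,b=save('side','s2b')
cv2.imwrite('pics/s2c.png',np.hstack([cv2.resize(x,None,fx=3,fy=3,interpolation=cv2.INTER_CUBIC) for x in(a[130:280,345:475,::-1],b[230:380,315:445,::-1])]))
E
```

```text
(no output)
```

View pics/s2c.png

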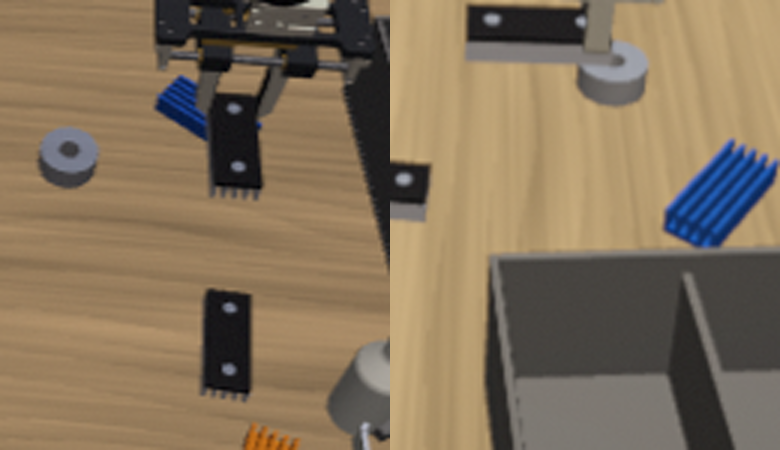

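The pinch holds A level at (235,145) in the left half of the crop, with no droop. I'll test whether a wider finger command weakens the grip enough for it to swing.

Call:
{"name": "play_rows", "arguments": {"fingers": [-0.3,-0.3,-0.3], "linear": [[0,0,-0.3],[0,0,-0.2],[0,0,0]], "twist": [0,0,0]}}

```text
time: 9.15
eef_pos: [0.3568, 0.3653, 0.1293]
tcp_rot: [179.8, 0.3, 0.1]
wrist_force: [-1.1, 0.2, -1.4]
opening: 0.0435
grasp_force: 30.0
```

Call:
{"name": "play_rows", "arguments": {"fingers": [-0.12,-0.12], "linear": [[0,0,0],[0,0,0]], "twist": [0,0]}}

```text
time: 9.35
eef_pos: [0.3589, 0.3666, 0.1321]
tcp_rot: [180.0, 0.1, 0.1]
wrist_force: [-0.9, 0.1, -2.2]
opening: 0.0436
grasp_force: 30.0
```

Call:
{"name": "play_rows", "arguments": {"fingers": [-0.09,-0.09], "linear": [[0,0,0],[0,0,0]], "twist": [0,0]}}

```text
time: 9.55
eef_pos: [0.3593, 0.3669, 0.133]
tcp_rot: [-180.0, -0.0, 0.1]
wrist_force: [0.1, 0.3, -1.4]
opening: 0.0434
grasp_force: 30.0
```

Grip force is constant, so A won't droop. Instead I'll grip A by its +x end, press the free end against the bed's tall hinge post (+y face) and lift, so the module turns in the grip. First step is to set A back down and regrip.

Call:
{"name": "play_rows", "arguments": {"fingers": [-1,-1,-1,-1,-1], "linear": [[0,0,-1],[0,0,-1],[0,0,-0.6],[0,0,-0.3],[0,0,0]], "twist": [0,0,0,0,0]}}

```text
time: 10.05
eef_pos: [0.3587, 0.3665, 0.016]
tcp_rot: [179.9, 0.1, 0.1]
wrist_force: [-0.3, -0.7, -1.9]
opening: 0.0439
grasp_force: 30.0
```

Call:
{"name": "play_rows", "arguments": {"fingers": [0.4,0.4,0.4,0.4,0.4], "linear": [[0,0,0],[0,0,0],[0,0,1],[0.8,0,0.5],[0.8,0,0]], "twist": [0,0,0,0,0]}}

```text
time: 10.55
eef_pos: [0.4262, 0.3689, 0.0823]
tcp_rot: [-179.7, -0.5, 0.2]
wrist_force: [1.1, 1.3, -0.4]
opening: 0.065
grasp_force: 0.0
```

Call:
{"name": "play_rows", "arguments": {"fingers": [0.4,0.4,0.4], "linear": [[0.8,0,0],[0,0,0],[0,0,0]], "twist": [0,0,0]}}

```text
time: 10.85
eef_pos: [0.4559, 0.3668, 0.0779]
tcp_rot: [-180.0, -0.1, 0.0]
wrist_force: [-0.4, 0.5, 0.2]
opening: 0.065
grasp_force: 0.0
```

```bash
python3 - <<'E'
from m import *
print('spool',at('scene',368,180,.03)); print('orange',at('scene',431,292,.024))
for u,v,z in((310,422,.152),(360,535,0.0)): print('post',at('scene',150+u/4,150+v/4,z))
E
```

```text
spool [0.3299 0.2246 0.03  ]
orange [0.6939 0.4074 0.024 ]
post [ 0.705  -0.1319  0.152 ]
post [ 0.7168 -0.1225  0.    ]
```

Call:
{"name": "play_rows", "arguments": {"fingers": [0.4,0.4,-1,-1,-1], "linear": [[0,0,-1],[0,0,-0.6],[0,0,0],[0,0,0],[0,0,0]], "twist": [0,0,0,0,0]}}

```text
time: 11.35
eef_pos: [0.4558, 0.3676, 0.0147]
tcp_rot: [-179.9, -0.1, 0.1]
wrist_force: [1.2, 0.4, 0.7]
opening: 0.0457
grasp_force: 0.0
```

Call:
{"name": "play_rows", "arguments": {"fingers": [-1,-1,-1,-1,-1], "linear": [[0,0,0],[0,0,0.5],[0,0,1],[0,0,1],[0,0,1]], "twist": [0,0,0,0,0]}}

```text
time: 11.85
eef_pos: [0.455, 0.3667, 0.1552]
tcp_rot: [-180.0, -0.0, 0.1]
wrist_force: [0.6, 0.2, -2.2]
opening: 0.0433
grasp_force: 30.0
```

Call:
{"name": "play_rows", "arguments": {"fingers": [-1,-1,-1,-1,-1], "linear": [[0.5,-0.7,0.4],[0.5,-0.7,0.4],[0.5,-0.7,0],[0.5,-0.7,0],[0.5,-0.7,0]], "twist": [0.8,0.8,0.8,0.8,0.8]}}

```text
time: 12.35
eef_pos: [0.5559, 0.2258, 0.1862]
tcp_rot: [180.0, -0.1, 32.4]
wrist_force: [0.7, -0.4, -1.3]
opening: 0.0432
grasp_force: 30.0
```

Call:
{"name": "play_rows", "arguments": {"fingers": [-1,-1,-1,-1,-1], "linear": [[0.5,-0.7,0],[0.5,-0.7,0],[0.5,-0.7,0],[0.5,-0.7,0],[0.5,-0.7,0]], "twist": [0.8,0.8,0.8,0.8,0.8]}}

```text
time: 12.85
eef_pos: [0.6558, 0.0857, 0.1859]
tcp_rot: [179.9, -0.0, 64.4]
wrist_force: [-0.5, 0.3, -1.5]
opening: 0.0431
grasp_force: 30.0
```

Call:
{"name": "play_rows", "arguments": {"fingers": [-1,-1,-1], "linear": [[0.5,-0.5,0],[0.5,-0.5,0],[0,0,0]], "twist": [1,1,0]}}

```text
time: 13.15
eef_pos: [0.6972, 0.0434, 0.185]
tcp_rot: [179.9, 0.1, 80.1]
wrist_force: [0.2, -0.0, -2.5]
opening: 0.0435
grasp_force: 30.0
```

Call:
{"name": "play_rows", "arguments": {"fingers": [-1,-1,-1,-1], "linear": [[0.4,-0.5,-0.7],[0.4,-0.5,-0.7],[0,0,-0.3],[0,0,0]], "twist": [0.5,0,0,0]}}

```text
time: 13.55
eef_pos: [0.725, 0.0074, 0.1143]
tcp_rot: [-179.7, -0.0, 84.0]
wrist_force: [-0.6, 0.0, -1.9]
opening: 0.0435
grasp_force: 30.0
```

```bash
python3 - <<'E'
from m import *
_,a=save('scene','s3');_,b=save('side','s3b')
cv2.imwrite('pics/s3c.png',np.hstack([cv2.resize(x,None,fx=3,fy=3,interpolation=cv2.INTER_CUBIC) for x in(a[190:320,200:330,::-1],b[110:240,210:340,::-1])]))
E
```

```text
(no output)
```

View pics/s3c.png

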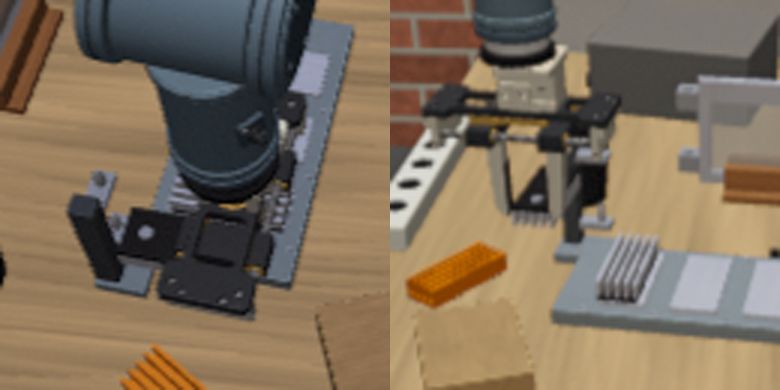

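A's free end, at (150,230) in the left half of the crop, faces the post's +y face with about 20 mm to go. Next I push to contact.

Call:
{"name": "play_rows", "arguments": {"fingers": [-1,-1,-1,-1], "linear": [[0,-0.3,0],[-0.05,-0.2,0],[0,-0.15,0],[0,0,0]], "twist": [0,0,0,0]}}

```text
time: 14.05
eef_pos: [0.726, -0.0126, 0.1184]
tcp_rot: [179.9, -0.6, 84.2]
wrist_force: [3.4, 18.6, -1.4]
opening: 0.0435
grasp_force: 30.0
```

Call:
{"name": "play_rows", "arguments": {"fingers": [-1,-1,-1], "linear": [[0,0,0.25],[0,-0.05,0.25],[0,0,0]], "twist": [0,0,0]}}

```text
time: 14.35
eef_pos: [0.7261, -0.0172, 0.1401]
tcp_rot: [179.8, -0.3, 84.2]
wrist_force: [0.8, 11.9, -0.2]
opening: 0.0433
grasp_force: 30.0
```

Call:
{"name": "play_rows", "arguments": {"fingers": [-1,-1,-1], "linear": [[0,-0.05,0.25],[0,-0.1,0.25],[0,0,0]], "twist": [0,0,0]}}

```text
time: 14.65
eef_pos: [0.7259, -0.0255, 0.1603]
tcp_rot: [179.8, -0.2, 84.1]
wrist_force: [-0.2, 7.6, 1.4]
opening: 0.0437
grasp_force: 30.0
```

```bash
python3 - <<'E'
from m import *
_,a=save('scene','s4');_,b=save('side','s4b')
cv2.imwrite('pics/s4c.png',np.hstack([cv2.resize(x,None,fx=3,fy=3,interpolation=cv2.INTER_CUBIC) for x in(a[190:320,200:330,::-1],b[110:240,210:340,::-1])]))
E
```

```text
(no output)
```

View pics/s4c.png

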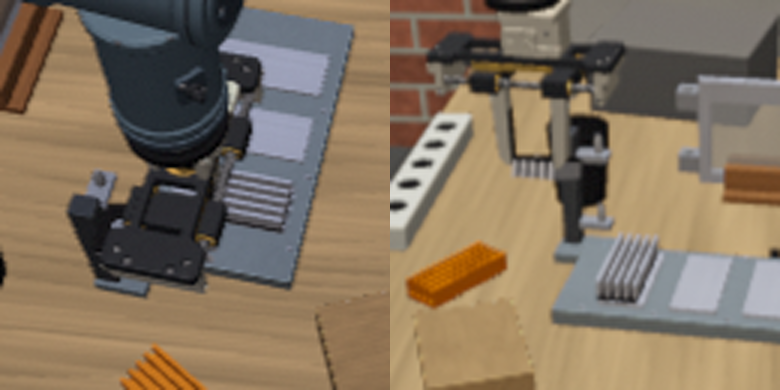

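Call:
{"name": "play_rows", "arguments": {"fingers": [-1,-1,-1], "linear": [[0,-0.17,0.25],[0,-0.2,0.25],[0,0,0]], "twist": [0,0,0]}}

```text
time: 15.05
eef_pos: [0.7261, -0.0408, 0.1809]
tcp_rot: [179.7, -0.2, 84.1]
wrist_force: [0.0, 6.8, 1.9]
opening: 0.0436
grasp_force: 30.0
```

Call:
{"name": "play_rows", "arguments": {"fingers": [-1,-1,-1], "linear": [[0,-0.25,0.22],[0,-0.25,0.2],[0,0,0]], "twist": [0,0,0]}}

```text
time: 15.35
eef_pos: [0.7259, -0.0629, 0.1967]
tcp_rot: [179.7, 0.0, 84.0]
wrist_force: [1.3, 2.2, -0.8]
opening: 0.0435
grasp_force: 30.0
```

Call:
{"name": "play_rows", "arguments": {"fingers": [-1,-1,-1], "linear": [[0,-0.3,0.15],[0,-0.3,0.12],[0,0,0]], "twist": [0,0,0]}}

```text
time: 15.65
eef_pos: [0.7252, -0.0886, 0.2052]
tcp_rot: [179.9, 0.1, 84.0]
wrist_force: [1.0, 1.9, -0.8]
opening: 0.0432
grasp_force: 30.0
```

Call:
{"name": "play_rows", "arguments": {"fingers": [-1,-1,-1], "linear": [[0,-0.3,0.05],[0,-0.3,0],[0,0,0]], "twist": [0,0,0]}}

```text
time: 15.95
eef_pos: [0.725, -0.1125, 0.206]
tcp_rot: [-180.0, 0.1, 84.0]
wrist_force: [0.8, 1.8, -1.4]
opening: 0.0431
grasp_force: 30.0
```

```bash
python3 - <<'E'
from m import *
_,a=save('scene','s5');_,b=save('side','s5b')
cv2.imwrite('pics/s5c.png',np.hstack([cv2.resize(x,None,fx=3,fy=3,interpolation=cv2.INTER_CUBIC) for x in(a[190:320,200:330,::-1],b[110:240,210:340,::-1])]))
E
```

```text
(no output)
```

View pics/s5c.png

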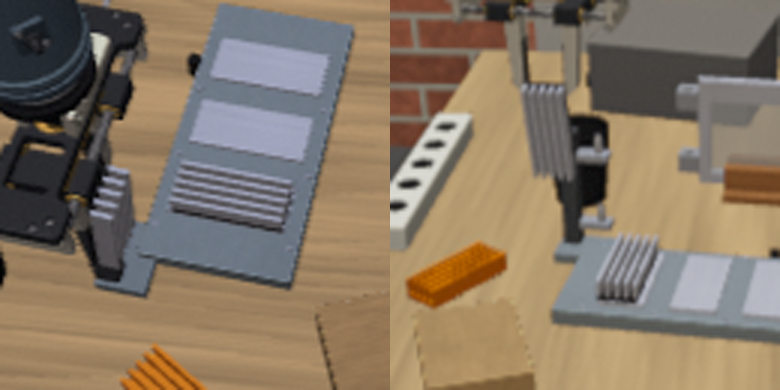

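A hangs vertical with its fins towards +y, at (545,130) in the right half of the crop. I'll lever it past vertical over the post's top edge.

Call:
{"name": "play_rows", "arguments": {"fingers": [-1,-1,-1,-1], "linear": [[-0.03,-0.25,0],[-0.03,-0.25,0],[-0.03,-0.25,0],[0,0,0]], "twist": [0,0,0,0]}}

```text
time: 16.45
eef_pos: [0.7211, -0.1417, 0.2062]
tcp_rot: [-180.0, 0.0, 84.0]
wrist_force: [0.5, 2.9, -1.0]
opening: 0.0429
grasp_force: 30.0
```

Call:
{"name": "play_rows", "arguments": {"fingers": [-1,-1,-1], "linear": [[0,-0.15,-0.1],[0,-0.15,-0.1],[0,0,0]], "twist": [0,0,0]}}

```text
time: 16.75
eef_pos: [0.7214, -0.1532, 0.1979]
tcp_rot: [-180.0, 0.0, 84.0]
wrist_force: [-0.2, 1.9, -0.7]
opening: 0.0423
grasp_force: 29.9
```

Call:
{"name": "play_rows", "arguments": {"fingers": [-1,-1,-1,-1,-1], "linear": [[0,0,0.5],[0,0.5,0.5],[0,0.5,0.2],[-0.8,0.6,0],[-0.8,0.6,0]], "twist": [0,0,0,0,0]}}

```text
time: 17.25
eef_pos: [0.6569, -0.0628, 0.2454]
tcp_rot: [-180.0, 0.0, 84.1]
wrist_force: [0.7, -0.3, -1.4]
opening: 0.0423
grasp_force: 30.0
```

Call:
{"name": "play_rows", "arguments": {"fingers": [-1,-1,-1,-1,-1], "linear": [[-0.8,0.3,0],[-0.8,0.3,-0.3],[-0.8,0.3,-0.6],[-0.2,0,-1],[0,0,0]], "twist": [0,0,0,0,0]}}

```text
time: 17.75
eef_pos: [0.548, -0.026, 0.1658]
tcp_rot: [-179.4, -0.1, 84.2]
wrist_force: [-0.9, -0.1, -1.0]
opening: 0.0426
grasp_force: 30.0
```

```bash
python3 - <<'E'
from m import *
st=robot.read_state(); print(st['eef_pos'])
_,a=save('scene','s6');_,b=save('side','s6b')
cv2.imwrite('pics/s6c.png',np.hstack([cv2.resize(x,None,fx=3,fy=3,interpolation=cv2.INTER_CUBIC) for x in(a[170:300,215:345,::-1],b[110:240,250:380,::-1])]))
E
```

```text
[ 0.54802659 -0.0260139   0.16578632]
```

View pics/s6c.png

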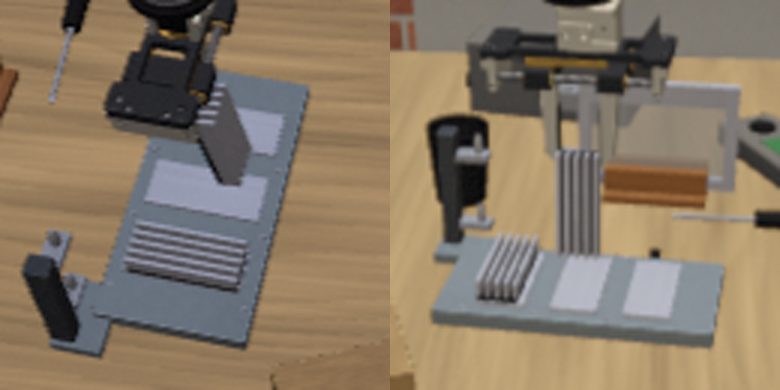

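A is tilted past vertical over plate 1, with its lower end at (230,180) in the left half of the crop. I'll lay it down in an arc.

Call:
{"name": "play_rows", "arguments": {"fingers": [-1,-1,-1,-1], "linear": [[0.1,0,-0.6],[0,0,-0.5],[0,0,-0.25],[0,0,0]], "twist": [0,0,0,0]}}

```text
time: 18.25
eef_pos: [0.5608, -0.0295, 0.1191]
tcp_rot: [179.7, 0.1, 84.1]
wrist_force: [-0.0, -1.0, 2.3]
opening: 0.043
grasp_force: 30.0
```

Call:
{"name": "play_rows", "arguments": {"fingers": [-1,-1,-1,-1], "linear": [[0,-0.18,-0.25],[0,-0.17,-0.25],[-0.05,-0.15,-0.25],[0,-0.15,-0.25]], "twist": [0,0,0,0]}}

```text
time: 18.65
eef_pos: [0.5612, -0.0603, 0.0838]
tcp_rot: [179.3, 0.5, 84.2]
wrist_force: [-4.5, -9.9, 16.1]
opening: 0.0445
grasp_force: 30.1
```

Call:
{"name": "play_rows", "arguments": {"fingers": [-1,-1,-1,-1], "linear": [[0,-0.12,-0.25],[0,-0.11,-0.25],[-0.05,-0.07,-0.25],[0,0,0]], "twist": [0,0,0,0]}}

```text
time: 19.05
eef_pos: [0.5575, -0.0687, 0.0489]
tcp_rot: [179.6, 0.1, 84.0]
wrist_force: [0.4, -1.9, 1.9]
opening: 0.044
grasp_force: 30.0
```

Call:
{"name": "play_rows", "arguments": {"fingers": [-1,-1,-1,-1], "linear": [[-0.12,0,-0.2],[-0.12,0.02,-0.2],[0,0,-0.15],[0,0,0]], "twist": [0,0,0,0]}}

```text
time: 19.45
eef_pos: [0.5444, -0.0653, 0.0244]
tcp_rot: [180.0, 0.0, 84.1]
wrist_force: [1.8, -1.8, 2.3]
opening: 0.044
grasp_force: 30.0
```

Call:
{"name": "play_rows", "arguments": {"fingers": [-1,-1,0.2,0.2,0.2], "linear": [[0.09,-0.06,0],[0,0,0],[0,0,0],[0,0,0.2],[0,0,1]], "twist": [0,0,0,0,0]}}

```text
time: 19.95
eef_pos: [0.5436, -0.0659, 0.0689]
tcp_rot: [-179.4, -0.1, 84.1]
wrist_force: [0.9, 0.2, 0.0]
opening: 0.055
grasp_force: 0.0
```

Call:
{"name": "play_rows", "arguments": {"fingers": [0.2,0.2,0.2,0.2,0.2], "linear": [[0,0.5,1],[0,1,0.5],[0,1,0],[0,1,0],[0,1,0]], "twist": [0,-1,-1,-1,-1]}}

```text
time: 20.45
eef_pos: [0.5471, 0.1142, 0.1326]
tcp_rot: [-180.0, 0.0, 51.8]
wrist_force: [1.3, -0.0, 0.2]
opening: 0.0557
grasp_force: 0.0
```

```bash
python3 - <<'E'
from m import *
_,a=save('scene','s7');a=a[:,:,::-1]
l=cv2.resize(a[190:280,240:340],None,fx=4,fy=4,interpolation=cv2.INTER_CUBIC);r=cv2.resize(a[180:270,380:480],None,fx=4,fy=4,interpolation=cv2.INTER_CUBIC)
cv2.imwrite('pics/s7c.png',np.hstack([l,r]))
E
```

```text
(no output)
```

View pics/s7c.png

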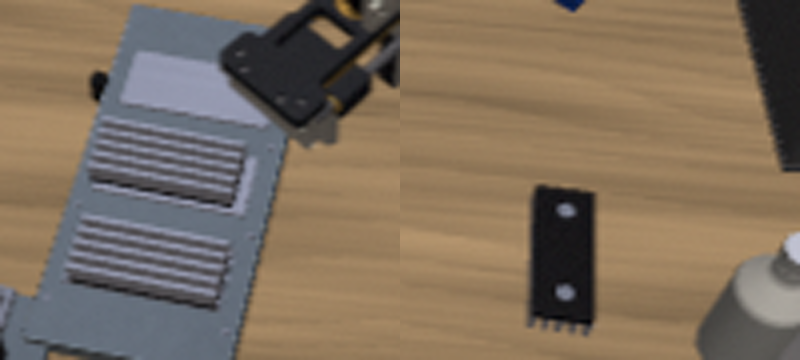

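```bash
python3 - <<'E'
from m import *
f=lambda u,v,z=.048:at('scene',240+u/4,190+v/4,z)[:2]
e=np.array([.9947,-.1028]);n=np.array([.1028,.9947]);p1=np.array([.553,-.0185])
for nm,ps in(('A',((107,117),(245,140),(90,176))),('C',((84,212),(230,239),(67,268)))):
    P=[f(*p) for p in ps]; print(nm,[( ((p-p1)@e).round(4),((p-p1)@n).round(4)) for p in P])
quad('B',[(535,185),(595,190),(592,320),(530,317)],.024,280,180)
E
```

```text
A [(np.float64(-0.0226), np.float64(-0.0582)), (np.float64(-0.0244), np.float64(0.0477)), (np.float64(0.0291), np.float64(-0.0564))]
C [(np.float64(0.0588), np.float64(-0.0523)), (np.float64(0.0582), np.float64(0.056)), (np.float64(0.1044), np.float64(-0.0513))]
B [0.5432 0.3864] L 0.111 W 0.044 yawL -4.0 yawW 91.7
```

A is fins up on plate 1 but about 5 mm short in bed y. B, at (565,252) in the right half of the crop, is unmoved. I'll regrip A at its centre and nudge it.

Call:
{"name": "play_rows", "arguments": {"fingers": [0.2,0.2,0.2,0.2,0.2], "linear": [[0,-0.8,0],[0,-0.8,0],[0,-0.9,0],[0,-0.9,0],[0,0,0]], "twist": [1,1,1,1,0]}}

```text
time: 21.0
eef_pos: [0.5475, -0.0272, 0.1322]
tcp_rot: [-179.9, 0.1, 84.2]
wrist_force: [-0.2, -0.3, 0.2]
opening: 0.0561
grasp_force: 0.0
```

Call:
{"name": "play_rows", "arguments": {"fingers": [0.2,0.2,0.2], "linear": [[0,0,0],[0,0,0],[0,0,0]], "twist": [0,0,0]}}

```text
time: 21.3
eef_pos: [0.5474, -0.0224, 0.1324]
tcp_rot: [-180.0, -0.0, 84.1]
wrist_force: [0.9, 0.7, 0.0]
opening: 0.0558
grasp_force: 0.0
```

Call:
{"name": "play_rows", "arguments": {"fingers": [0.2,0.2,0.2,0.2,-1], "linear": [[0.05,0,-0.9],[0,0,-0.9],[0,0,-0.6],[0,0,0],[0,0,0]], "twist": [0,0,0,0,0]}}

```text
time: 21.8
eef_pos: [0.5496, -0.0228, 0.0367]
tcp_rot: [-180.0, -0.0, 84.1]
wrist_force: [-0.5, 0.5, 0.1]
opening: 0.0515
grasp_force: 0.0
```

Call:
{"name": "play_rows", "arguments": {"fingers": [-1,-1,-1,-1,-1], "linear": [[0,0,0],[0,0,0],[0,0,0.15],[0.09,0.125,0],[0,0,0]], "twist": [0,0,0,0,0]}}

```text
time: 22.3
eef_pos: [0.554, -0.0182, 0.0433]
tcp_rot: [179.9, -0.0, 84.1]
wrist_force: [-0.1, -0.4, -1.9]
opening: 0.0434
grasp_force: 30.0
```

Call:
{"name": "play_rows", "arguments": {"fingers": [-1,-1,0.2,0.2], "linear": [[0,0,-0.13],[0,0,0],[0,0,0],[0,0,0]], "twist": [0,0,0,0]}}

```text
time: 22.7
eef_pos: [0.5529, -0.0186, 0.037]
tcp_rot: [-180.0, 0.0, 84.1]
wrist_force: [-0.4, -0.3, 0.3]
opening: 0.054
grasp_force: 0.0
```

Call:
{"name": "play_rows", "arguments": {"fingers": [0.2,0.2,0.2,0.2,0.2], "linear": [[0,0,1],[0,0,1],[0,0.9,0.5],[0.1,0.9,0],[0.1,0.9,0]], "twist": [0,0,-1,-1,-1]}}

```text
time: 23.2
eef_pos: [0.5616, 0.0901, 0.1383]
tcp_rot: [179.9, -0.0, 59.7]
wrist_force: [-0.3, 0.2, -0.7]
opening: 0.0562
grasp_force: 0.0
```

Call:
{"name": "play_rows", "arguments": {"fingers": [0.4,0.4,0.4,0.4,0.4], "linear": [[0.1,0.9,0],[0.1,0.9,0],[0.1,0.9,0],[0.1,0.9,0],[0.1,0.9,0]], "twist": [-1,-1,-1,-1,-1]}}

```text
time: 23.7
eef_pos: [0.5809, 0.2707, 0.1368]
tcp_rot: [180.0, 0.1, 19.8]
wrist_force: [0.8, 1.1, -0.3]
opening: 0.065
grasp_force: 0.0
```

Call:
{"name": "play_rows", "arguments": {"fingers": [0.4,0.4,0.4,0.4,0.4], "linear": [[0.1,0.9,0],[0.1,0.9,0],[0.1,0.9,0],[0,0,0],[0,0,0]], "twist": [-1,-1,-0.9,0,0]}}

```text
time: 24.2
eef_pos: [0.5925, 0.3778, 0.1362]
tcp_rot: [179.9, 0.1, -2.9]
wrist_force: [0.3, -0.1, 0.1]
opening: 0.0652
grasp_force: 0.0
```

```bash
python3 - <<'E'
from m import *
a=robot.get_image('scene').astype(int); d=a-cv2.imread('pics/s7.png')[:,:,::-1]
b=cv2.imread('pics/scene0.png').astype(int).sum(2); m=(a.sum(2)<140)
u0=[(r,np.where(m[r,395:440])[0].min()+395,np.where(m[r,395:440])[0].max()+395) for r in range(228,262,4) if m[r,395:440].any()]
print(u0); print([(r,np.where(b[r,395:440]<140)[0].min()+395,np.where(b[r,395:440]<140)[0].max()+395) for r in range(228,262,4) if (b[r,395:440]<140).any()])
print(robot.read_state()['eef_pos'],robot.read_state()['tcp_rot'])
E
```

```text
[(228, np.int64(412), np.int64(423)), (232, np.int64(424), np.int64(427)), (236, np.int64(417), np.int64(427)), (240, np.int64(415), np.int64(427)), (244, np.int64(413), np.int64(427)), (248, np.int64(413), np.int64(427)), (252, np.int64(413), np.int64(427)), (256, np.int64(413), np.int64(427)), (260, np.int64(422), np.int64(427))]
[(228, np.int64(414), np.int64(427)), (232, np.int64(414), np.int64(427)), (236, np.int64(413), np.int64(427)), (240, np.int64(413), np.int64(427)), (244, np.int64(413), np.int64(427)), (248, np.int64(413), np.int64(427)), (252, np.int64(413), np.int64(427)), (256, np.int64(413), np.int64(427)), (260, np.int64(422), np.int64(427))]
[0.59266507 0.37682692 0.13650186] [ 1.79927740e+02  6.69456477e-02 -2.99766344e+00]
```

Call:
{"name": "play_rows", "arguments": {"fingers": [0.4,0.4,0.4,0.4,0.4], "linear": [[0.02,0.17,-0.7],[0,0,-1],[0,0,-0.9],[0,0,-0.45],[0,0,0]], "twist": [0,0,0,0,0]}}

```text
time: 24.75
eef_pos: [0.5916, 0.3812, 0.0115]
tcp_rot: [179.8, 0.4, -3.2]
wrist_force: [-0.1, -0.1, -0.3]
opening: 0.0647
grasp_force: 0.0
```

Call:
{"name": "play_rows", "arguments": {"fingers": [-1,-1,-1,-1,-1], "linear": [[0,0,0],[0,0,0],[0,0,0],[0,0,0],[0,0,0]], "twist": [0,0,0,0,0]}}

```text
time: 25.25
eef_pos: [0.5952, 0.3844, 0.0173]
tcp_rot: [-179.9, -0.2, -3.1]
wrist_force: [-1.0, -2.1, 6.6]
opening: 0.0434
grasp_force: 30.0
```

Call:
{"name": "play_rows", "arguments": {"fingers": [-1,-1,-1,-1,-1], "linear": [[0,0,0.5],[0,0,1],[0,0,1],[0,0,1],[0,0,0.8]], "twist": [0,0,0,0,0]}}

```text
time: 25.75
eef_pos: [0.594, 0.3845, 0.1899]
tcp_rot: [-179.9, -0.1, -3.1]
wrist_force: [0.8, 1.2, -2.1]
opening: 0.0431
grasp_force: 30.0
```

Call:
{"name": "play_rows", "arguments": {"fingers": [-1,-1,-1,-1,-1], "linear": [[0.3,-0.8,0],[0.3,-0.8,0],[0.3,-0.8,0],[0.3,-0.8,0],[0.3,-0.8,0]], "twist": [0.9,0.9,0.9,0.9,0.9]}}

```text
time: 26.25
eef_pos: [0.6539, 0.2232, 0.187]
tcp_rot: [-180.0, 0.0, 33.2]
wrist_force: [0.8, 1.0, -1.5]
opening: 0.0433
grasp_force: 30.0
```

Call:
{"name": "play_rows", "arguments": {"fingers": [-1,-1,-1,-1,-1], "linear": [[0.3,-0.8,0],[0.3,-0.8,0],[0.3,-0.8,0],[0.3,-0.8,0],[0.3,-0.8,0]], "twist": [0.9,0.9,0.9,0.9,0.9]}}

```text
time: 26.75
eef_pos: [0.7139, 0.0632, 0.187]
tcp_rot: [-179.9, -0.0, 69.2]
wrist_force: [1.0, 0.4, -2.1]
opening: 0.0432
grasp_force: 30.0
```

Call:
{"name": "play_rows", "arguments": {"fingers": [-1,-1,-1,-1], "linear": [[0.3,0,0],[0,0,0],[0,0,0],[0,0,0]], "twist": [0.9,0.9,0,0]}}

```text
time: 27.15
eef_pos: [0.7255, 0.0645, 0.1869]
tcp_rot: [-179.9, -0.0, 83.1]
wrist_force: [-0.8, -0.3, -2.1]
opening: 0.0431
grasp_force: 30.0
```

Same sequence as for A.

Call:
{"name": "play_rows", "arguments": {"fingers": [-1,-1,-1,-1,-1], "linear": [[0,-0.5,-0.7],[0,-0.5,-0.7],[0,-0.4,-0.3],[0,-0.1,0],[0,0,0]], "twist": [0.1,0,0,0,0]}}

```text
time: 27.65
eef_pos: [0.7264, 0.0037, 0.1202]
tcp_rot: [179.9, -0.0, 84.0]
wrist_force: [-0.2, -0.8, -1.1]
opening: 0.0432
grasp_force: 30.0
```

Call:
{"name": "play_rows", "arguments": {"fingers": [-1,-1,-1,-1], "linear": [[0,-0.25,0],[0,-0.2,0],[0,-0.12,0],[0,0,0]], "twist": [0,0,0,0]}}

```text
time: 28.05
eef_pos: [0.727, -0.0144, 0.1211]
tcp_rot: [179.9, -0.4, 84.1]
wrist_force: [1.5, 12.0, 0.5]
opening: 0.0431
grasp_force: 30.0
```

Call:
{"name": "play_rows", "arguments": {"fingers": [-1,-1,-1], "linear": [[0,-0.1,0.25],[0,-0.05,0.25],[0,0,0]], "twist": [0,0,0]}}

```text
time: 28.35
eef_pos: [0.7271, -0.0229, 0.1423]
tcp_rot: [179.8, -0.1, 84.1]
wrist_force: [-1.1, 7.9, 0.8]
opening: 0.0434
grasp_force: 30.0
```

Call:
{"name": "play_rows", "arguments": {"fingers": [-1,-1,-1], "linear": [[0,-0.08,0.25],[0,-0.12,0.25],[0,0,0]], "twist": [0,0,0]}}

```text
time: 28.65
eef_pos: [0.7268, -0.0338, 0.1615]
tcp_rot: [179.8, 0.0, 84.0]
wrist_force: [0.3, 2.3, -1.2]
opening: 0.0433
grasp_force: 30.0
```

Call:
{"name": "play_rows", "arguments": {"fingers": [-1,-1,-1], "linear": [[0,-0.17,0.25],[0,-0.2,0.25],[0,0,0]], "twist": [0,0,0]}}

```text
time: 28.95
eef_pos: [0.7267, -0.0496, 0.1813]
tcp_rot: [179.8, 0.1, 84.0]
wrist_force: [0.3, 1.1, -1.9]
opening: 0.0433
grasp_force: 30.0
```

Call:
{"name": "play_rows", "arguments": {"fingers": [-1,-1,-1], "linear": [[0,-0.25,0.22],[0,-0.25,0.2],[0,0,0]], "twist": [0,0,0]}}

```text
time: 29.25
eef_pos: [0.7265, -0.0698, 0.1977]
tcp_rot: [179.9, 0.1, 84.0]
wrist_force: [0.0, 0.5, -1.6]
opening: 0.0436
grasp_force: 30.0
```

Call:
{"name": "play_rows", "arguments": {"fingers": [-1,-1,-1], "linear": [[0,-0.3,0.15],[0,-0.3,0.12],[0,0,0]], "twist": [0,0,0]}}

```text
time: 29.55
eef_pos: [0.7261, -0.0939, 0.2077]
tcp_rot: [179.9, 0.1, 84.0]
wrist_force: [-0.2, 0.4, -1.6]
opening: 0.0432
grasp_force: 30.0
```

Call:
{"name": "play_rows", "arguments": {"fingers": [-1,-1,-1], "linear": [[0,-0.3,0.05],[0,-0.3,0],[0,0,0]], "twist": [0,0,0]}}

```text
time: 29.85
eef_pos: [0.726, -0.1177, 0.2088]
tcp_rot: [180.0, 0.0, 84.0]
wrist_force: [-0.1, 1.8, -1.1]
opening: 0.0431
grasp_force: 30.0
```

Call:
{"name": "play_rows", "arguments": {"fingers": [-1,-1,-1,-1], "linear": [[-0.03,-0.25,0],[-0.03,-0.25,0],[-0.03,-0.25,0],[0,0,0]], "twist": [0,0,0,0]}}

```text
time: 30.25
eef_pos: [0.7219, -0.1471, 0.2086]
tcp_rot: [-180.0, 0.0, 84.0]
wrist_force: [0.3, 2.6, -0.5]
opening: 0.0428
grasp_force: 30.0
```

Call:
{"name": "play_rows", "arguments": {"fingers": [-1,-1,-1], "linear": [[0,-0.15,-0.1],[0,-0.15,-0.1],[0,0,0]], "twist": [0,0,0]}}

```text
time: 30.55
eef_pos: [0.7223, -0.1586, 0.2004]
tcp_rot: [-180.0, 0.0, 84.0]
wrist_force: [0.8, 1.4, 0.8]
opening: 0.0427
grasp_force: 30.0
```

Call:
{"name": "play_rows", "arguments": {"fingers": [-1,-1,-1,-1,-1], "linear": [[0,0,0.5],[0,0.5,0.5],[0,0.5,0.2],[-0.8,0.6,0],[-0.9,0.6,0]], "twist": [0,0,0,0,0]}}

```text
time: 31.05
eef_pos: [0.654, -0.0682, 0.2475]
tcp_rot: [-180.0, 0.0, 84.1]
wrist_force: [-0.1, 1.1, -0.9]
opening: 0.0428
grasp_force: 30.0
```

Call:
{"name": "play_rows", "arguments": {"fingers": [-1,-1,-1,-1,-1], "linear": [[-0.9,0.3,0],[-0.9,0.3,0],[-0.9,0.3,0],[-0.9,0.3,0],[-0.9,0,0]], "twist": [0,0,0,0,0]}}

```text
time: 31.55
eef_pos: [0.4723, -0.0195, 0.2484]
tcp_rot: [-180.0, -0.0, 84.2]
wrist_force: [-1.2, -0.8, -0.9]
opening: 0.0423
grasp_force: 30.0
```

Call:
{"name": "play_rows", "arguments": {"fingers": [-1,-1,-1,-1,-1], "linear": [[0,0,-0.8],[0,0,-0.8],[0,0,-0.6],[0,0,-0.2],[0,0,0]], "twist": [0,0,0,0,0]}}

```text
time: 32.05
eef_pos: [0.4734, -0.0208, 0.1519]
tcp_rot: [-179.9, -0.0, 84.1]
wrist_force: [-0.0, 0.4, -1.5]
opening: 0.0428
grasp_force: 30.0
```

Call:
{"name": "play_rows", "arguments": {"fingers": [-1,-1,-1], "linear": [[0,0,-0.6],[0,0,-0.33],[0,0,0]], "twist": [0,0,0]}}

```text
time: 32.35
eef_pos: [0.4773, -0.0234, 0.1185]
tcp_rot: [179.6, 0.2, 84.1]
wrist_force: [-0.8, -2.8, 6.2]
opening: 0.0436
grasp_force: 30.0
```

Call:
{"name": "play_rows", "arguments": {"fingers": [-1,-1,-1,-1], "linear": [[0,-0.18,-0.2],[-0.03,-0.17,-0.25],[-0.03,-0.15,-0.25],[0,-0.15,-0.25]], "twist": [0,0,0,0]}}

```text
time: 32.75
eef_pos: [0.4752, -0.0506, 0.0815]
tcp_rot: [179.5, 0.3, 84.2]
wrist_force: [-2.5, -6.0, 8.3]
opening: 0.0438
grasp_force: 30.0
```

Call:
{"name": "play_rows", "arguments": {"fingers": [-1,-1,-1,-1], "linear": [[0,-0.12,-0.25],[0,-0.11,-0.25],[-0.03,-0.07,-0.25],[0,0,0]], "twist": [0,0,0,0]}}

```text
time: 33.15
eef_pos: [0.4724, -0.0604, 0.0484]
tcp_rot: [179.8, 0.0, 84.0]
wrist_force: [2.1, -2.1, 1.2]
opening: 0.044
grasp_force: 30.0
```

Call:
{"name": "play_rows", "arguments": {"fingers": [-1,-1,-1,-1], "linear": [[0,0,-0.25],[0,0,-0.25],[-0.03,0.1,-0.02],[0,0,0]], "twist": [0,0,0,0]}}

```text
time: 33.55
eef_pos: [0.4688, -0.0543, 0.0263]
tcp_rot: [-179.9, -0.1, 84.1]
wrist_force: [0.9, 0.4, -0.3]
opening: 0.0434
grasp_force: 30.0
```

Call:
{"name": "play_rows", "arguments": {"fingers": [-1,0.2,0.2,0.2,0.2], "linear": [[0,0,0],[0,0,0],[0,0,0],[0,0,1],[0,0,1]], "twist": [0,0,0,0,0]}}

```text
time: 34.05
eef_pos: [0.4681, -0.0549, 0.1068]
tcp_rot: [-179.8, -0.1, 84.1]
wrist_force: [0.4, -1.0, 0.5]
opening: 0.0557
grasp_force: 0.0
```

Call:
{"name": "play_rows", "arguments": {"fingers": [0.2,0.2,0.2,0.2,0.2], "linear": [[0,-1,1],[0,-1,1],[0,-1,0.5],[0,-1,0],[0,-1,0]], "twist": [-1,-1,-1,-1,-1]}}

```text
time: 34.55
eef_pos: [0.4696, -0.2478, 0.1989]
tcp_rot: [179.9, -0.0, 43.8]
wrist_force: [1.2, -0.0, 0.2]
opening: 0.0558
grasp_force: 0.0
```

```bash
python3 - <<'E'
from m import *
st,_=save('wrist','w8'); np.save('w8.npy',np.r_[st['eef_pos'],st['tcp_rot']]); print(st['eef_pos'])
_,a=save('scene','s8');a=a[:,:,::-1]
cv2.imwrite('pics/s8c.png',cv2.resize(a[180:300,190:340],None,fx=5,fy=5,interpolation=cv2.INTER_CUBIC))
E
```

```text
[ 0.46961106 -0.24779911  0.19890928]
```

View pics/s8c.png

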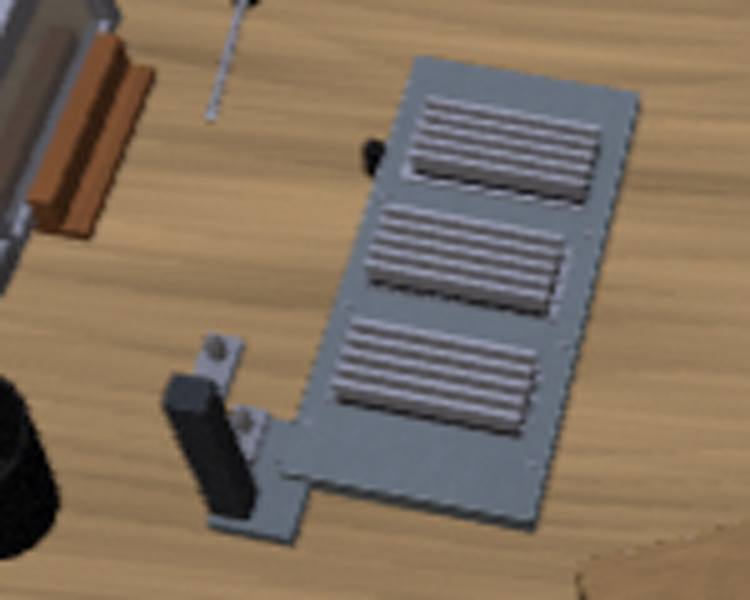

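```bash
python3 - <<'E'
from m import *
f=lambda u,v,z=.048:at('scene',190+u/5,180+v/5,z)[:2]
e=np.array([.9947,-.1028]);n=np.array([.1028,.9947]);p1=np.array([.553,-.0185])
q=lambda p:(((p-p1)@e*1000).round(1),((p-p1)@n*1000).round(1))
# black bottom edge endpoints lower side (z=.024): left, right ; and top fin left/right ends
for nm,ps,b in(('B',((426,98),(601,125)),((411,172),(586,202))),('A',((384,208),(566,236)),((367,283),(550,315))),('C',((353,320),(537,350)),((334,402),(520,435)))):
    print(nm,[q(f(*p)) for p in ps],[q(f(*p,.024)) for p in b])
for nm,ps in(('base',((415,57),(640,95),(535,527))),): print(nm,[q(f(*p,.02)) for p in ps])
for p,z in (((217,347),.148),((243,418),.062)): print(q(f(*p,z)),f(*p,z))
E
```

```text
B [(np.float64(-97.4), np.float64(-52.3)), (np.float64(-99.9), np.float64(58.3))] [(np.float64(-57.2), np.float64(-53.3)), (np.float64(-58.2), np.float64(57.7))]
A [(np.float64(-14.6), np.float64(-55.8)), (np.float64(-18.2), np.float64(55.0))] [(np.float64(24.4), np.float64(-57.9)), (np.float64(22.9), np.float64(54.1))]
C [(np.float64(62.1), np.float64(-52.5)), (np.float64(59.0), np.float64(55.9))] [(np.float64(104.0), np.float64(-54.5)), (np.float64(101.8), np.float64(55.1))]
base [(np.float64(-145.7), np.float64(-75.5)), (np.float64(-146.2), np.float64(73.4)), (np.float64(152.5), np.float64(75.9))]
(np.float64(141.3), np.float64(-89.4)) [ 0.6844 -0.122 ]
(np.float64(140.5), np.float64(-90.7)) [ 0.6834 -0.1232]
```

All three modules lie fins up: B at (505,150), A at (465,262), C at (437,378). B is about 5 mm off, so I'll regrip it at centre and nudge it.

Call:
{"name": "play_rows", "arguments": {"fingers": [0.2,0.2,0.2,0.2,0.2], "linear": [[0,1,0],[0,1,0],[0,1,0],[0,1,0],[0,1,0]], "twist": [1,1,1,1,1]}}

```text
time: 35.15
eef_pos: [0.4686, -0.0437, 0.1975]
tcp_rot: [-180.0, -0.0, 84.5]
wrist_force: [-0.1, -0.4, 0.4]
opening: 0.0556
grasp_force: 0.0
```

Call:
{"name": "play_rows", "arguments": {"fingers": [0.2,0.2,0.2,0.2,0.2], "linear": [[0.1,0.8,-0.5],[0,0.2,-1],[0,0,-0.5],[0,0,0],[0,0,0]], "twist": [0,0,0,0,0]}}

```text
time: 35.65
eef_pos: [0.4733, -0.0057, 0.1179]
tcp_rot: [-180.0, -0.0, 84.2]
wrist_force: [0.4, 0.4, 0.4]
opening: 0.0555
grasp_force: 0.0
```

Call:
{"name": "play_rows", "arguments": {"fingers": [0.2,0.2,0.2,0.2,-1], "linear": [[0,0,-0.9],[0,0,-0.8],[0,0,-0.33],[0,0,0],[0,0,0]], "twist": [0,0,0,0,0]}}

```text
time: 36.15
eef_pos: [0.4748, -0.0066, 0.0378]
tcp_rot: [179.9, 0.0, 84.1]
wrist_force: [-0.5, -0.2, 1.3]
opening: 0.0511
grasp_force: 0.0
```

Call:
{"name": "play_rows", "arguments": {"fingers": [-1,-1,-1,-1,-1], "linear": [[0,0,0],[0,0,0],[0,0,0.15],[0.13,-0.075,0],[0,0,0]], "twist": [0,0,0,0,0]}}

```text
time: 36.65
eef_pos: [0.4799, -0.0096, 0.0429]
tcp_rot: [179.9, 0.0, 84.1]
wrist_force: [0.1, -0.4, -2.4]
opening: 0.044
grasp_force: 30.0
```

Call:
{"name": "play_rows", "arguments": {"fingers": [-1,-1,0.2,0.2,0.2], "linear": [[0,0,-0.13],[0,0,0],[0,0,0],[0,0,0],[0,0,1]], "twist": [0,0,0,0,0]}}

```text
time: 37.15
eef_pos: [0.4747, -0.0082, 0.0733]
tcp_rot: [-179.4, -0.1, 84.1]
wrist_force: [-0.2, -0.4, 0.6]
opening: 0.0556
grasp_force: 0.0
```

Call:
{"name": "play_rows", "arguments": {"fingers": [0.2,0.2,0.2,0.2,0.2], "linear": [[0,0,1],[0,-0.5,1],[0,-0.8,1],[0,-1,0],[0,-1,0]], "twist": [-1,-1,-1,-1,-1]}}

```text
time: 37.65
eef_pos: [0.4793, -0.1416, 0.1978]
tcp_rot: [179.8, -0.1, 43.8]
wrist_force: [0.8, -0.3, -0.6]
opening: 0.0562
grasp_force: 0.0
```

Call:
{"name": "play_rows", "arguments": {"fingers": [-0.2,-0.2,-0.2,-0.2,-0.2], "linear": [[0,-1,0],[0,-1,0],[0,-1,0],[0,-0.8,0],[0,0,0]], "twist": [-1,-1,-1,-1,-1]}}

```text
time: 38.15
eef_pos: [0.4782, -0.2965, 0.1954]
tcp_rot: [179.9, 0.0, 3.5]
wrist_force: [-0.3, 0.3, -0.3]
opening: 0.037
grasp_force: 0.0
```

Call:
{"name": "play_rows", "arguments": {"fingers": [-0.2,-0.2,-0.2,-0.2,-0.2], "linear": [[0.07,0.07,0],[0,0,0],[0,0,-0.4],[0,0,-0.4],[0,0,0]], "twist": [-0.8,0,0,0,0]}}

```text
time: 38.65
eef_pos: [0.4802, -0.2882, 0.1619]
tcp_rot: [-179.8, 0.2, -2.1]
wrist_force: [-0.4, -0.3, 0.9]
opening: 0.0373
grasp_force: 0.0
```

```bash
cat >> h.py <<'E'
def projw(P,st):
    c,f=cal('wrist'); T=np.eye(4); T[:3,:3]=R.from_euler('xyz',st['tcp_rot'],degrees=True).as_matrix(); T[:3,3]=st['eef_pos']
    p=np.linalg.inv(T@np.array(c['tool_from_camera']))@np.r_[P,1]
    r=np.hypot(p[0],p[1]); t=np.arctan2(r,-p[2]); return c['cx']+f*t*p[0]/r, c['cy']-f*t*p[1]/r
E
python3 - <<'E'
from h import *
st,im=save('wrist','w9'); print(st['eef_pos'],st['tcp_rot'])
e=np.array([np.cos(np.radians(2.9)),-np.sin(np.radians(2.9))]);m=np.array([.482,-.2938])
g=cv2.cvtColor(im,cv2.COLOR_RGB2GRAY).astype(int)
for s in (.02,.04,.06,.08):
    p=m+e*s; u,v=projw([*p,.15],st); r=int(round(v)); seg=g[r,int(u)-30:int(u)+31]
    print(s,round(u,1),r,seg.tolist())
E
```

```text
[ 0.48019157 -0.28815058  0.16194554] [-179.82359945    0.21790304   -2.11749431]
0.02 328.8 208 [140, 146, 144, 145, 144, 140, 141, 141, 140, 139, 142, 139, 142, 139, 139, 137, 140, 138, 140, 135, 140, 137, 141, 145, 168, 215, 226, 198, 129, 192, 224, 225, 226, 226, 227, 226, 225, 227, 225, 227, 227, 226, 226, 227, 225, 226, 225, 226, 218, 182, 141, 137, 141, 137, 141, 145, 154, 156, 149, 147, 149]
0.04 329.6 175 [140, 146, 148, 147, 148, 145, 144, 145, 145, 139, 139, 142, 142, 142, 142, 140, 141, 141, 144, 142, 140, 144, 142, 141, 139, 194, 226, 221, 167, 140, 201, 227, 226, 226, 224, 225, 225, 224, 223, 227, 224, 225, 227, 224, 225, 225, 224, 226, 224, 222, 197, 145, 140, 143, 140, 142, 147, 153, 160, 156, 151]
0.06 330.3 141 [137, 134, 134, 138, 146, 145, 146, 144, 147, 146, 146, 147, 145, 146, 144, 146, 143, 144, 149, 145, 144, 145, 145, 148, 148, 163, 194, 224, 225, 154, 160, 207, 223, 223, 224, 222, 223, 224, 221, 223, 223, 223, 223, 222, 222, 222, 223, 224, 223, 223, 219, 202, 153, 145, 145, 147, 148, 146, 152, 158, 156]
0.08 330.9 106 [184, 186, 184, 185, 183, 184, 182, 185, 187, 184, 184, 183, 182, 183, 183, 187, 185, 183, 185, 184, 185, 187, 187, 183, 187, 186, 179, 153, 106, 101, 101, 108, 174, 224, 224, 223, 224, 224, 222, 223, 223, 224, 222, 222, 225, 224, 224, 223, 222, 224, 223, 223, 223, 213, 197, 191, 194, 194, 195, 193, 193]
```

```bash
python3 - <<'E'
from h import *
st=dict(eef_pos=np.array([0.48019157,-0.28815058,0.16194554]),tcp_rot=[-179.82359945,0.21790304,-2.11749431])
P=np.array([at('wrist',u,v,.15,st) for u,v in((337.6,208),(339.4,175),(341.3,141),(343.9,106))]);print(P)
print(robot.read_state()['eef_pos'],robot.read_state()['tcp_rot'])
E
```

```text
[[ 0.5017 -0.3001  0.15  ]
 [ 0.5217 -0.3015  0.15  ]
 [ 0.5415 -0.3031  0.15  ]
 [ 0.5615 -0.3052  0.15  ]]
[ 0.48082119 -0.28867292  0.16322337] [-1.79893535e+02  1.28697660e-01 -2.15679043e+00]
```

Call:
{"name": "play_rows", "arguments": {"fingers": [-0.2,-0.2,-0.2,-0.2,-0.2], "linear": [[0.02,-0.24,0],[0,0,0],[0,0,-0.5],[0,0,-0.38],[0,0,0]], "twist": [-0.3,0,0,0,0]}}

```text
time: 39.2
eef_pos: [0.4814, -0.298, 0.1277]
tcp_rot: [-179.9, 0.2, -4.6]
wrist_force: [0.1, -0.4, -0.1]
opening: 0.0371
grasp_force: 0.0
```

Call:
{"name": "play_rows", "arguments": {"fingers": [-1,-1,-1,-1,-1], "linear": [[0,0,0],[0,0,0],[0,0,0],[0,0,0],[0,0,0]], "twist": [0,0,0,0,0]}}

```text
time: 39.7
eef_pos: [0.4828, -0.299, 0.1299]
tcp_rot: [180.0, -0.1, -4.7]
wrist_force: [-0.4, 0.8, 4.3]
opening: 0.0119
grasp_force: 30.0
```

Call:
{"name": "play_rows", "arguments": {"fingers": [-1,-1,-1,-1,-1], "linear": [[0,0,0.3],[0,0,0.4],[0,0,0.4],[0,0,0.05],[0,0,0]], "twist": [0,0,0,0,0]}}

```text
time: 40.2
eef_pos: [0.4823, -0.2993, 0.1752]
tcp_rot: [180.0, -0.0, -4.7]
wrist_force: [-0.2, -0.3, -4.9]
opening: 0.0117
grasp_force: 30.0
```

Call:
{"name": "play_rows", "arguments": {"fingers": [-1,-1,-1,-1,-1], "linear": [[0.4,0.6,0],[0.5,0.8,0],[0.5,0.8,0],[0.5,0.7,0],[0.3,0.4,0]], "twist": [-0.15,0,0,0,0]}}

```text
time: 40.7
eef_pos: [0.5706, -0.1643, 0.1736]
tcp_rot: [-179.9, 0.1, -5.8]
wrist_force: [0.2, 0.0, -4.3]
opening: 0.0117
grasp_force: 30.0
```

Call:
{"name": "play_rows", "arguments": {"fingers": [-1,-1], "linear": [[0,0,0],[0,0,0]], "twist": [0,0]}}

```text
time: 40.9
eef_pos: [0.5696, -0.1667, 0.1738]
tcp_rot: [-180.0, 0.1, -5.8]
wrist_force: [0.7, 0.5, -4.2]
opening: 0.0117
grasp_force: 30.0
```

```bash
python3 - <<'E'
from h import *
st,w=save('wrist','wa'); _,s=save('scene','sa'); _,d=save('side','da'); np.save('wa.npy',np.r_[st['eef_pos'],st['tcp_rot']])
print(st['eef_pos'],st['tcp_rot'])
u,v=projw([.681,-.126,.148],st); print('pin hi pred',u,v,proj('scene',[.681,-.126,.148]),proj('side',[.681,-.126,.148]))
def crop(im,u,v,h,wd,f): 
    u=int(np.clip(u,wd,640-wd));v=int(np.clip(v,h,400-h)); print(u-wd,v-h); return cv2.resize(im[v-h:v+h,u-wd:u+wd,::-1],None,fx=f,fy=f,interpolation=cv2.INTER_CUBIC)
A=crop(w,u,v,50,100,4); B=crop(s,*proj('scene',[.68,-.14,.12]),25,50,4);C=crop(d,*proj('side',[.68,-.14,.12]),25,50,4)
cv2.imwrite('pics/ma.png',np.vstack([A,np.hstack([B,C])])); print(A.shape,B.shape,C.shape)
E
```

```text
[ 0.56964453 -0.16669072  0.17377684] [-1.79987420e+02  1.42622907e-01 -5.82990211e+00]
pin hi pred 235.33290277433667 70.00392993165224 (np.float64(232.162125629349), np.float64(248.09418814148447)) (np.float64(276.57398406215475), np.float64(154.65750775599838))
135 20
178 227
227 135
(400, 800, 3) (200, 400, 3) (200, 400, 3)
```

```bash
python3 - <<'E'
from h import *
w=cv2.imread('pics/wa.png');s=cv2.imread('pics/sa.png');d=cv2.imread('pics/da.png')
z=lambda a,f:cv2.resize(a,None,fx=f,fy=f,interpolation=cv2.INTER_CUBIC)
A=z(w[20:120,180:380],4); B=z(s[222:272,178:278],4);C=z(d[130:180,235:335],4)
cv2.imwrite('pics/mb.png',np.vstack([A,np.hstack([B,C])]))
E
```

```text
(no output)
```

View pics/mb.png

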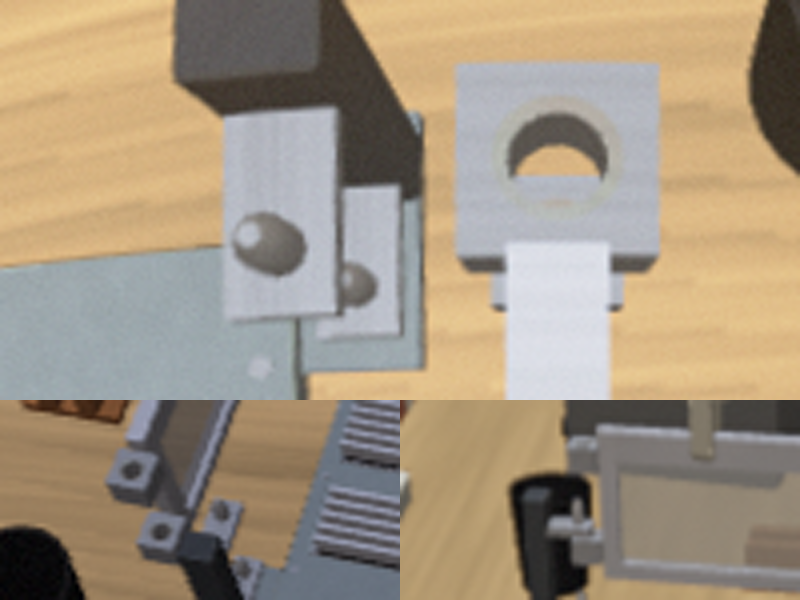

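The wrist crop shows the upper pin tip at (245,233), its bracket below it, and the top rim of the upper socket's hole at (558,156). The gate is level.

```bash
python3 - <<'E'
from h import *
v=np.load('wa.npy'); st=dict(eef_pos=v[:3],tcp_rot=v[3:])
q=lambda u,w,z:at('wrist',180+u/4,20+w/4,z,st)
print('pin hi tip',q(245,233,.148),'lo tip',q(352,278,.062),'lo foot?',q(360,288,.04))
print('sock',q(558,156,.1798), 'sock corners',q(456,63,.1798),q(659,64,.1798),q(660,257,.1798),q(457,256,.1798))
print('bracket hi corners',q(222,112,.126),q(338,106,.126),q(342,312,.126),q(228,321,.126))
s=robot.read_state();print(s['eef_pos'])
E
```

```text
pin hi tip [ 0.6751 -0.1292  0.148 ] lo tip [ 0.6748 -0.1319  0.062 ] lo foot? [ 0.6745 -0.1302  0.04  ]
sock [ 0.6746 -0.1777  0.1798] sock corners [ 0.6886 -0.1661  0.1798] [ 0.6859 -0.1917  0.1798] [ 0.6603 -0.1892  0.1798] [ 0.663  -0.1637  0.1798]
bracket hi corners [ 0.7012 -0.122   0.126 ] [ 0.6987 -0.1424  0.126 ] [ 0.6621 -0.1394  0.126 ] [ 0.6636 -0.1193  0.126 ]
[ 0.56953551 -0.16797151  0.17449474]
```

Call:
{"name": "play_rows", "arguments": {"fingers": [-1,-1,-1,-1,-1], "linear": [[0,0.3,0],[0,0.4,0],[0,0.3,0],[0,0.18,0],[0,0,0]], "twist": [0,0,0,0,0]}}

```text
time: 41.55
eef_pos: [0.5702, -0.1182, 0.1752]
tcp_rot: [-180.0, -0.0, -5.8]
wrist_force: [-0.6, 0.5, -4.0]
opening: 0.0122
grasp_force: 30.0
```

Call:
{"name": "play_rows", "arguments": {"fingers": [-1,-1], "linear": [[0,0,0],[0,0,0]], "twist": [0,0]}}

```text
time: 41.75
eef_pos: [0.5704, -0.1202, 0.1751]
tcp_rot: [180.0, -0.0, -5.9]
wrist_force: [-0.6, 0.4, -3.0]
opening: 0.0116
grasp_force: 30.0
```

Call:
{"name": "play_rows", "arguments": {"fingers": [-1,-1,-1,-1], "linear": [[0,0.015,-0.1],[0,0,-0.1],[0,0,-0.1],[0,0,0]], "twist": [0,0,0,0]}}

```text
time: 42.15
eef_pos: [0.5698, -0.1193, 0.162]
tcp_rot: [-180.0, 0.1, -5.9]
wrist_force: [-0.2, 0.6, -4.8]
opening: 0.0117
grasp_force: 30.0
```

Call:
{"name": "play_rows", "arguments": {"fingers": [-1,-1,-1,-1], "linear": [[0,0,-0.1],[0,0,-0.1],[0,0,0],[0,0,0]], "twist": [0,0,0,0]}}

```text
time: 42.55
eef_pos: [0.5703, -0.1193, 0.1549]
tcp_rot: [-180.0, 0.0, -5.9]
wrist_force: [0.0, -0.3, -3.5]
opening: 0.0118
grasp_force: 30.0
```

Call:
{"name": "play_rows", "arguments": {"fingers": [-1,-1,-1,-1,-1], "linear": [[0,0,-0.1],[0,0,-0.1],[0,0,-0.08],[0,0,-0.05],[0,0,0]], "twist": [0,0,0,0,0]}}

```text
time: 43.05
eef_pos: [0.5695, -0.1193, 0.1428]
tcp_rot: [180.0, 0.1, -5.9]
wrist_force: [-5.6, 0.3, 4.5]
opening: 0.0118
grasp_force: 30.0
```

Call:
{"name": "play_rows", "arguments": {"fingers": [-0.3,-0.3,-0.3,-0.3,-0.3], "linear": [[0,0,0],[0,0,0],[0,0,0],[0,0,0.3],[0,0,0.7]], "twist": [0,0,0,0,0]}}

```text
time: 43.55
eef_pos: [0.5689, -0.1188, 0.1805]
tcp_rot: [-179.9, 0.3, -5.9]
wrist_force: [0.7, 1.1, 0.9]
opening: 0.0327
grasp_force: 0.0
```

Call:
{"name": "play_rows", "arguments": {"fingers": [-0.3,-0.3,-0.3,-0.3,-0.3], "linear": [[0,0,1],[0,0,1],[-1,0,0],[-1,0,0],[0,0,0]], "twist": [0,0,0,0,0]}}

```text
time: 44.05
eef_pos: [0.4865, -0.1185, 0.2629]
tcp_rot: [180.0, 0.1, -5.9]
wrist_force: [-0.2, -0.1, 0.1]
opening: 0.0322
grasp_force: 0.0
```

```bash
python3 - <<'E'
from h import *
st,w=save('wrist','wb'); _,s=save('scene','sb'); save('side','db'); print(st['time'],st['eef_pos'],st['tcp_rot'])
# expected seated pose: rail top z=.164
g=cv2.cvtColor(w,cv2.COLOR_RGB2GRAY).astype(int)
o=np.array([.675,-.130]);e=np.array([.9947,-.1028])
for d in(.03,.10,.17,.20):
    u,v=projw([*(o-e*d),.164],st); r=int(round(v)); 
    if 0<=r<400: print(d,round(u),r,g[r,int(u)-22:int(u)+23].tolist())
# scene: module regions vs s8
a=cv2.imread('pics/s8.png').astype(int);b=cv2.imread('pics/sb.png').astype(int)
for n,P in(('p1',(.556,-.019,.048)),('p2',(.634,-.026,.048)),('p0',(.478,-.01,.048)),('screw',(.45,-.204,.01)),('cup',(.736,-.266,.1)),('meter',(.3,-.33,.03))):
    u,v=map(int,proj('scene',P)); print(n,u,v,np.abs(a-b)[v-9:v+10,u-14:u+15].mean().round(1))
E
```

```text
44.05 [ 0.48650825 -0.1185191   0.26286318] [ 1.79991754e+02  8.60833735e-02 -5.94053858e+00]
0.03 310 23 [157, 159, 157, 160, 158, 158, 156, 158, 157, 157, 157, 155, 157, 155, 177, 199, 213, 217, 218, 218, 217, 218, 216, 218, 217, 214, 216, 218, 213, 184, 143, 151, 176, 180, 180, 179, 183, 191, 188, 188, 191, 188, 189, 187, 190]
0.1 310 102 [165, 169, 173, 177, 178, 171, 167, 171, 169, 170, 129, 157, 197, 200, 199, 210, 222, 225, 225, 223, 224, 224, 225, 225, 224, 225, 227, 225, 225, 200, 208, 203, 195, 193, 194, 195, 192, 196, 194, 191, 194, 194, 193, 193, 192]
0.17 310 183 [169, 169, 171, 171, 173, 173, 170, 173, 173, 172, 155, 81, 71, 68, 74, 86, 150, 224, 225, 221, 222, 220, 223, 221, 222, 222, 221, 223, 220, 193, 151, 164, 181, 184, 183, 182, 184, 187, 189, 188, 186, 188, 186, 187, 186]
0.2 310 216 [168, 170, 170, 171, 171, 170, 169, 173, 171, 171, 163, 122, 155, 187, 197, 203, 220, 224, 225, 222, 224, 223, 223, 224, 223, 224, 224, 224, 223, 187, 181, 190, 194, 197, 194, 196, 193, 195, 193, 193, 192, 191, 191, 187, 190]
p1 283 229 1.4
p2 276 253 0.8
p0 290 208 35.9
screw 232 202 4.3
cup 178 270 2.2
meter 204 159 24.0
```

Call:
{"name": "play_rows", "arguments": {"fingers": [-0.3,-0.3,-0.3,-0.3,-0.3], "linear": [[0,0,1],[-0.5,-1,0],[-0.5,-1,0],[-0.5,-1,0],[-0.5,-1,0]], "twist": [0,0,0,0,0]}}

```text
time: 44.7
eef_pos: [0.4109, -0.2813, 0.3022]
tcp_rot: [180.0, -0.1, -5.8]
wrist_force: [1.0, -0.7, 0.3]
opening: 0.0327
grasp_force: 0.0
```

```bash
python3 - <<'E'
from h import *
save('scene','sc'); a=cv2.imread('pics/s8.png');b=cv2.imread('pics/sc.png')
for n,(x0,y0,x1,y1) in dict(B=(268,196,314,223),A=(260,218,307,246),C=(253,241,302,270),post=(222,252,245,288)).items():
    t=cv2.resize(a[y0:y1,x0:x1],None,fx=4,fy=4,interpolation=cv2.INTER_CUBIC);s=cv2.resize(b[y0-8:y1+8,x0-8:x1+8],None,fx=4,fy=4,interpolation=cv2.INTER_CUBIC)
    m=cv2.matchTemplate(s,t,cv2.TM_CCOEFF_NORMED); _,v,_,l=cv2.minMaxLoc(m); print(n,round(v,3),l[0]/4-8,l[1]/4-8)
p=lambda P:np.array(proj('scene',P)); print('expected B shift px',p([.479,-.0105,.048])-p([.474,-.0077,.048]))
# same for B patch against A patch spacing: A-B offset now
t=a[218:246,260:307]; m=cv2.matchTemplate(b[185:235,255:330],t,cv2.TM_CCOEFF_NORMED); print(cv2.minMaxLoc(m))
a0=cv2.imread('pics/scene0.png')
for n,(x0,y0,x1,y1) in dict(cup=(165,255,205,292),screw=(232,152,250,205),spool=(355,170,382,194),bottle=(455,235,490,280),carton=(304,284,368,330),meter=(155,150,188,182)).items():
    t=a0[y0:y1,x0:x1]; m=cv2.matchTemplate(b[y0-8:y1+8,x0-8:x1+8],t,cv2.TM_CCOEFF_NORMED);_,v,_,l=cv2.minMaxLoc(m);print(n,round(v,3),l[0]-8,l[1]-8)
print(robot.read_state()['time'],robot.read_state()['eef_pos'])
E
```

```text
B 0.802 -1.25 1.5
A 0.891 0.0 0.0
C 0.998 0.0 0.0
post 0.868 0.0 0.0
expected B shift px [-1.1363083   1.27298354]
(-0.30315837264060974, 0.6765276193618774, (17, 9), (11, 12))
cup 0.999 0 0
screw 0.967 0 0
spool 0.999 0 0
bottle 1.0 0 0
carton 0.851 0 0
meter 0.999 0 0
44.75 [ 0.40793866 -0.28751382  0.30170872]
```

```bash
python3 -c "
from workcell import robot
print(robot.hand_in())"
```

```text
the job is handed in; nothing more can be done
None
```

I handed the job in at about 45 s. By my measurements all three modules lie fins up on their own plates, the gate sits fully down on both pintles and is shut, and no bystander moved; the hand-in call returned no verdict.

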